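# Fetch the vial from behind the reagent bottles and weigh it

## Robot

A 6-joint arm with a two-finger parallel gripper is mounted at the origin on the work surface. World frame = base frame: x ahead of the robot, y to its left, z up, the work surface at z = 0. Lengths are in m, angles in rad, forces in N, time in s.
With the tool pointing down it reaches from about 0.35 to 0.975 m from the base axis. Payload 4.9 kg.
Tool frame: the origin (TCP) lies on the centre line of the jaws, within the pads' length; the fingertips stand 11 mm ahead of it and the grasp point (between the pads) lies 8 mm behind it; z points along the fingers, y is the direction in which the jaws open and shut (so a half turn about z gives the same grasp; the last joint's range is limited). The gripper opens to 85 mm and grips with 20 to 120 N. Pads are 22 mm wide; open, the fingers measure 114 mm over their backs; the gripper's body (76 mm by 85 mm) begins 54 mm behind the grasp point. The pads swing forward as they close: fully open they stand 13 mm farther back than shut.
Start: joints at [1.135, 0.053, 1.613, -0, 1.476, -0.119], TCP at [0.195, 0.594, 0.242] pointing down, gripper open.
Joint ranges: [-3.01, 3.01], [-1.01, 2.22], [0.06, 2.58], [-1.02, 4.17], [0.09, 2.62], [-3.14, 3.14]. Speed limits (rad/s): [2.57, 2.57, 3.14, 3.14, 3.14, 3.14].

## Interface

Orientations are given as a rotation vector (axis times angle).
In Python, from station import ctrl gives the robot as it stands.
- The arm moves only by the shell command python3 -m crank 'ROWS' [OPENING] [FORCE]. ROWS is JSON, a list of rows, each an object of numbers: "x", "y", "z": the shift along the tool's x, y, z as a fraction of full scale; "roll": the turn about the tool's z as a fraction of full scale. In form: [{"x": .., "y": .., "z": .., "roll": ..}, ...]. A call has 1 to 10 rows; each row shifts and turns the commanded pose from where the row before left it, along the tool's axes as they then stand; what a row does not reach is not made up. Full scale, the value 1, is 0.06 m for a shift and 0.12 rad for a turn. A row lasts 1/8 s, in which the tool goes at most 62.5 mm and 10.7 degrees, less where a joint would pass 70% of its speed; a pose out of reach is approached as far as the arm can. A call with a number of a shift or a turn outside -1 to 1 is refused whole. A call with a gripper value outside its range is refused whole. OPENING is the closure, from 0 (fully open) to 1 (shut), set as the call begins (- or left out, the last holds). The fingers move at their own pace and stop on an object; FORCE is the grip in N (left out, the last holds). Time passes only in rows, so rows that do not move let the fingers close. It gives the time, the measured TCP pose, the force and the opening at its end, in the units of the state.
- ctrl.get_obs(): the state, without advancing time (a new reading comes with each control period).
- ctrl.get_image(name): name is "side" or "top"; returns a dict with "img" (480x640x3 uint8, red, green, blue), "K" (3x3 intrinsics, pixels), "k1" (the pictures are not rectified: a ray, as slopes to the right and down, at radius r is drawn at 1 + k1 r^2 times it, then the intrinsics apply), "rvec" (rotation vector, rad) and "tvec" (3), from world to camera coordinates, as OpenCV has them. Camera axes: x right, y down, z forward; pixel columns grow to the right and rows downward; lengths in m; the calibration is good to about 2 mm. A picture is of the moment at which its call begins. There is no depth.
- ctrl.finish_job(): hands the job in, once; it reports no verdict.
The state is a dict: "t": time; "q": joint angles; "dq": joint speeds; "effort": joint torques, N m; "tool_pos": TCP position; "tool_rot": TCP orientation; "contact_force": force on the tool from outside, world axes, zero at the start; "wrist_torque": the same for the moment, N m; "opening": finger opening in m.
Only numpy, scipy, OpenCV 4.12 (cv2) and the standard library are available. Lean on these libraries where they do the work, as an engineer would, in place of code of your own. Each camera call takes 0.05 s, during which the arm holds its last target.

## Task

The sample vial in the grey tray is hemmed in by three capped glass bottles. First stand all three bottles aside on the blue mat, then take the vial and stand it in the middle of the balance pan, and only then put every bottle back in the tray on the very spot it came from. Keep bottles and vial upright, set them down without dropping them, and leave the beaker, the wash bottle and the cork ring alone.

Things in the scene. Friction and masses are not known exactly. Their poses are not given: they have to be found in the camera images.
- bottle_blue: 250 ml amber glass bottle with a blue screw cap and a blank white label band. 143 mm tall, 0.25 to 0.5 kg, loose. Body 70 mm across up to 94 mm high, then it narrows to the neck; the cap, to be gripped from above, is a straight cylinder 54 mm across, from 118 to 143 mm above the underside. Origin: centre of the underside, z up.
- bottle_red: 250 ml amber glass bottle with a red screw cap and a blank white label band. 143 mm tall, 0.25 to 0.5 kg, loose. Body 70 mm across up to 94 mm high, then it narrows to the neck; the cap, to be gripped from above, is a straight cylinder 54 mm across, from 118 to 143 mm above the underside. Origin: centre of the underside, z up.
- bottle_yellow: 250 ml amber glass bottle with a yellow screw cap and a blank white label band. 143 mm tall, 0.25 to 0.5 kg, loose. Body 70 mm across up to 94 mm high, then it narrows to the neck; the cap, to be gripped from above, is a straight cylinder 54 mm across, from 118 to 143 mm above the underside. Origin: centre of the underside, z up.
- vial: The sample vial: clear glass with a green plant sample inside, 28 mm across up to 44 mm high, then a white cap 24 mm across; 61 mm tall, 35 g, loose. It stands in the tray between the bottles. (The crowd of similar vials at the far edge of the bench is not part of the job.) Origin: centre of the underside, z up.
- tray: Slate-grey plastic spill tray, fixed, 200 (x) by 270 mm (y), walls 30 mm high and 4 mm thick, floor 4 mm thick. On the floor three white ring marks, 80 mm across, at x -45 y 0, x 30 y 80 and x 30 y -80 mm: the bottles' places, one on each (centred to 3 mm); which has which changes. The vial stands near x 32, y 0. Origin: centre of the underside.
- mat: Blue square bench mat, 210 by 210 mm, 3 mm thick, fixed flat on the bench, left or right of the tray: the side area, with room for the three bottles. Origin: centre of the underside, x and y along its edges.
- balance: White electronic balance, fixed, on the other side of the tray from the mat. Round steel pan 120 mm across, its flat top 48 mm above the bench, does not move; housing 36 mm high, 170 mm wide, from 110 mm in front of the pan's axis (its -x, with the display) to 70 mm behind. Origin: on the pan's axis at bench level, z up.
- beaker: Bystander: empty glass beaker, 72 mm across at the rim, 92 mm tall, loose, beyond the tray. Leave alone. Origin: centre of the underside.
- wash_bottle: Bystander: white plastic wash bottle with a bent spout, 64 mm across, 185 mm tall, loose, beyond the tray. Leave alone. Origin: centre of the underside.
- cork_ring: Bystander: round cork flask ring, 70 mm across with a 34 mm hole, 25 mm tall, loose, beyond the tray. Leave alone. Origin: centre of the underside.
Things that resemble listed ones, but are neither listed nor needed, are in the scene too. What is shaped like the vial but orange is not meant.

How it is judged:
On the way, in this order (a step that is already met when the one before it is completed fails the run):
1. all three bottles stand on the blue mat, let go, while the vial still stands in the tray (x of bottle_blue in the frame of mat between -0.08 and 0.08 m and y of bottle_blue in the frame of mat between -0.08 and 0.08 m and z of each of bottle_blue, bottle_red, bottle_yellow in the frame of mat below 0.008 m and angle between each of bottle_blue, bottle_red, bottle_yellow's own z axis and vertical below 0.1 rad and linear speed of each of bottle_blue, bottle_red, bottle_yellow below 0.03 m/s and angular speed of each of bottle_blue, bottle_red, bottle_yellow below 0.3 rad/s and contact force between the fingers and bottle_blue below 0.05 N and x of bottle_red in the frame of mat between -0.08 and 0.08 m and y of bottle_red in the frame of mat between -0.08 and 0.08 m and contact force between the fingers and bottle_red below 0.05 N and x of bottle_yellow in the frame of mat between -0.08 and 0.08 m and y of bottle_yellow in the frame of mat between -0.08 and 0.08 m and contact force between the fingers and bottle_yellow below 0.05 N and distance of vial from where it was at the start of the episode below 0.025 m), for 0.2 s.
2. the vial stands in the middle of the balance pan, let go, with all three bottles still on the mat (x of bottle_blue in the frame of mat between -0.08 and 0.08 m and y of bottle_blue in the frame of mat between -0.08 and 0.08 m and z of each of bottle_blue, bottle_red, bottle_yellow in the frame of mat below 0.008 m and angle between each of bottle_blue, bottle_red, bottle_yellow, vial's own z axis and vertical below 0.1 rad and linear speed of each of bottle_blue, bottle_red, bottle_yellow, vial below 0.03 m/s and angular speed of each of bottle_blue, bottle_red, bottle_yellow, vial below 0.3 rad/s and contact force between the fingers and bottle_blue below 0.05 N and x of bottle_red in the frame of mat between -0.08 and 0.08 m and y of bottle_red in the frame of mat between -0.08 and 0.08 m and contact force between the fingers and bottle_red below 0.05 N and x of bottle_yellow in the frame of mat between -0.08 and 0.08 m and y of bottle_yellow in the frame of mat between -0.08 and 0.08 m and contact force between the fingers and bottle_yellow below 0.05 N and horizontal distance between vial and balance below 0.015 m and z of vial in the frame of balance between 0.043 and 0.053 m and contact force between the fingers and vial below 0.05 N), for 0.2 s.
At the end, for the whole second after the job is handed in: Each bottle stands upright in the tray within 12 mm of the spot where it stood at the start; the vial stands upright on the balance pan within 15 mm of its centre; all are let go and at rest (distance of each of bottle_blue, bottle_red, bottle_yellow from where it was at the start of the episode below 0.012 m and angle between each of bottle_blue, bottle_red, bottle_yellow, vial's own z axis and vertical below 0.1 rad and linear speed of each of bottle_blue, bottle_red, bottle_yellow, vial below 0.03 m/s and angular speed of each of bottle_blue, bottle_red, bottle_yellow, vial below 0.3 rad/s and horizontal distance between vial and balance below 0.015 m and z of vial in the frame of balance between 0.043 and 0.053 m); the robot touches nothing.
It fails at once if a bottle or the vial was tipped by more than about 30 degrees (angle between any of bottle_blue, bottle_red, bottle_yellow, vial's own z axis and vertical above 0.5 rad).
It fails at once if a bottle or the vial was dropped (it moved faster than 0.5 m/s while the fingers did not hold it, a free fall of more than about 13 mm) ((linear speed of bottle_blue above 0.5 m/s and contact force between the fingers and bottle_blue below 0.05 N) or (linear speed of bottle_red above 0.5 m/s and contact force between the fingers and bottle_red below 0.05 N) or (linear speed of bottle_yellow above 0.5 m/s and contact force between the fingers and bottle_yellow below 0.05 N) or (linear speed of vial above 0.5 m/s and contact force between the fingers and vial below 0.05 N)).
It fails at once if the beaker, the wash bottle or the cork ring was moved by more than 20 mm (distance of any of beaker, wash_bottle, cork_ring from where it was at the start of the episode above 0.02 m).
It also fails if it takes over 147 s, if anything falls off the work surface, if the arm or the gripper's body presses on something with over 40 N, if the wrist force passes 120 N, or if a joint passes its speed limit or range.

## Working session

There is one attempt and no reset: what is moved stays moved. The work goes in short steps, Python scripts to look and compute and a shell command to move; the robot and the scene stay as the last step left them, time stands still between calls to the robot, and variables do not carry over. Pictures are saved under pics/ and viewed, and the job is handed in when it is done.

```bash
ls; mkdir -p pics
python3 - <<'E'
from station import ctrl
import cv2
for n in("side","top"):
    d=ctrl.get_image(n); cv2.imwrite(f"pics/{n}0.png",d["img"][:,:,::-1]); print(n,d["K"],d["k1"],d["rvec"],d["tvec"])
o=ctrl.get_obs(); print(o)
E
```

```text
pics
side [[451.40998907   0.         325.03370708]
 [  0.         451.40998907 237.02094398]
 [  0.           0.           1.        ]] -0.113550399108185 [ 2.12833082 -0.82332827  0.39744116] [-0.44904678  0.29577299  0.64324594]
top [[442.88822118   0.         321.65211611]
 [  0.         442.88822118 242.60462001]
 [  0.           0.           1.        ]] -0.10876778287868112 [ 2.17977443 -2.20131505  0.14463944] [-0.00372228  0.58150683  0.7449191 ]
{'t': 0.1, 'q': array([ 1.13502259e+00,  5.32989481e-02,  1.61415422e+00, -4.59885522e-06,
        1.47598192e+00, -1.18971096e-01]), 'dq': array([-0.00071659, -0.00233708, -0.00278666, -0.00075851,  0.00192852,
        0.00036232]), 'effort': array([ 3.04148052e-04, -3.94899952e+01, -3.71365142e+01, -1.63020295e-04,
        3.91631547e-03,  5.49244277e-06]), 'tool_pos': array([0.19446134, 0.59341243, 0.24118238]), 'tool_rot': array([-4.95474253e-01, -3.10176722e+00,  2.78500555e-03]), 'contact_force': array([-0.42054367,  1.61423678,  0.10269672]), 'wrist_torque': array([-0.054834  ,  0.00618081, -0.01907836]), 'opening': 0.08544498475707177}
```

View pics/side0.png

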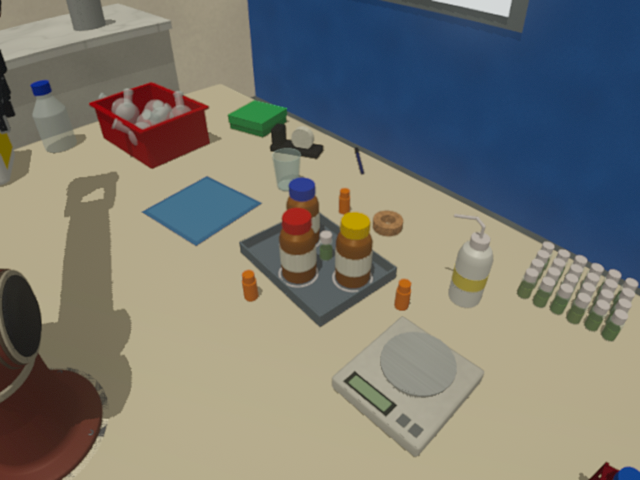

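View pics/top0.png

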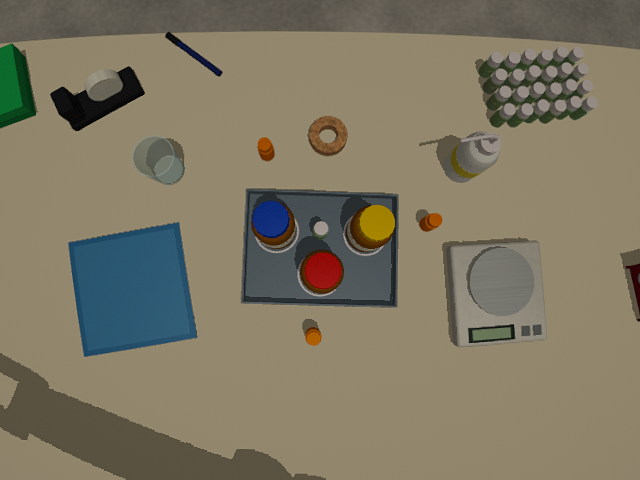

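The side view shows the three bottles around the vial in the tray (red 296,220, blue 302,188, yellow 355,226). The top view has caps at blue (270,218), red (323,271) and yellow (377,223), the vial cap at (321,228), the mat near (132,290) and the pan at (501,281). The orange vials are decoys.

```bash
cat > h.py <<'E'
import numpy as np,cv2
from station import ctrl
def cast(d,uv,z):
    uv=np.array(uv,float).reshape(-1,1,2)
    s=cv2.undistortPoints(uv,d["K"],np.array([d["k1"],0,0,0.])).reshape(-1,2)
    R=cv2.Rodrigues(np.array(d["rvec"],float))[0]; t=np.array(d["tvec"],float).ravel()
    C=-R.T@t; r=np.c_[s,np.ones(len(s))]@R
    return C+r*((z-C[2])/r[:,2])[:,None]
def proj(d,P):
    return cv2.projectPoints(np.array(P,float).reshape(-1,3),np.array(d["rvec"],float),np.array(d["tvec"],float),d["K"],np.array([d["k1"],0,0,0.]))[0].reshape(-1,2)
def mask(d,name,roi=None):
    h=cv2.cvtColor(d["img"],cv2.COLOR_RGB2HSV).astype(int); H,S,V=h[...,0],h[...,1],h[...,2]
    m={"blue":(H>110)&(H<130)&(S>150)&(V>60),"red":((H<5)|(H>174))&(S>180)&(V>90),"yellow":(H>20)&(H<32)&(S>200)&(V>110),
       "mat":(H>98)&(H<112)&(S>120)&(V>60),"white":(S<50)&(V>110),"steel":(S<25)&(V>60)}[name].astype(np.uint8)
    if roi:
        k=np.zeros_like(m); k[roi[1]:roi[3],roi[0]:roi[2]]=1; m*=k
    return m
def big(m):
    c=cv2.findContours(m,cv2.RETR_EXTERNAL,cv2.CHAIN_APPROX_NONE)[0]
    return max(c,key=cv2.contourArea).reshape(-1,2)
def circ(P):
    A=np.c_[2*P[:,:2],np.ones(len(P))]; s=np.linalg.lstsq(A,(P[:,:2]**2).sum(1),rcond=None)[0]
    return s[:2],np.sqrt(s[2]+s[0]**2+s[1]**2)
def topcam(): return ctrl.get_image("top")
E
python3 - <<'E'
from h import *
d=topcam(); s=ctrl.get_image("side"); print("hsv samples")
h=cv2.cvtColor(d["img"],cv2.COLOR_RGB2HSV)
for n,p in dict(blue=(270,215),red=(323,268),yel=(377,220),mat=(130,290),vial=(320,228),pan=(501,281),house=(460,300),tray=(290,280)).items(): print(n,h[p[1],p[0]])
for n,roi in (("blue",(240,190,310,260)),("red",(290,240,350,300)),("yellow",(345,195,400,260)),("white",(308,215,334,240))):
    c=big(mask(d,n,roi)); z=.065 if n=="white" else .147
    (u,v),r=cv2.minEnclosingCircle(c); P=cast(d,c,z); print(n,(u,v),r,cv2.contourArea(c),"world",circ(P), cv2.minEnclosingCircle(P[:,:2].astype(np.float32)))
c=big(mask(d,"mat",(50,210,210,370))); q=cv2.minAreaRect(cast(d,c,.003)[:,:2].astype(np.float32)); print("mat",q)
for n,roi in (("blue",(280,170,325,205)),("red",(275,200,318,240)),("yellow",(335,205,375,245))):
    c=big(mask(s,n,roi));print(n,cv2.boundingRect(c))
E
```

```text
hsv samples
blue [112 224 122]
red [  0 236 148]
yel [ 24 255 162]
mat [101 152 114]
vial [ 14  27 159]
pan [ 30  17 120]
house [ 23  34 150]
tray [98 31 91]
blue (270.3547668457031, 218.74053955078125) 18.841163635253906 1014.0 world (array([0.60618481, 0.07035986]), np.float64(0.02671196068433949)) ((0.6062430143356323, 0.07062680274248123), 0.028228837996721268)
red (322.545654296875, 270.4634704589844) 18.61813735961914 982.5 world (array([ 0.52958374, -0.00580804]), np.float64(0.025960279678775917)) ((0.5291920900344849, -0.005780423060059547), 0.02740844152867794)
yellow (376.1711120605469, 222.6951904296875) 18.56216812133789 941.5 world (array([ 0.6000852 , -0.08760765]), np.float64(0.02609593176216838)) ((0.5996199250221252, -0.08688534051179886), 0.027864636853337288)
white (320.70001220703125, 227.89999389648438) 7.021487712860107 137.0 world (array([ 0.60271636, -0.00664168]), np.float64(0.011075055248911902)) ((0.6026217341423035, -0.006675907876342535), 0.01180371642112732)
mat ((0.5027828812599182, 0.33416521549224854), (0.20860731601715088, 0.20888657867908478), 9.736583709716797)
blue (290, 178, 24, 14)
red (283, 208, 28, 27)
yellow (341, 212, 29, 28)
```

Run:
```python
from h import *
import cv2
d=topcam(); im=d["img"][:,:,::-1]
a=cv2.resize(im[170:360,230:420],None,fx=3,fy=3,interpolation=cv2.INTER_CUBIC); cv2.imwrite("pics/ztray.png",a)
a=cv2.resize(im[230:360,430:560],None,fx=4,fy=4,interpolation=cv2.INTER_CUBIC); cv2.imwrite("pics/zbal.png",a)
```

```text
(no output)
```

View pics/ztray.png

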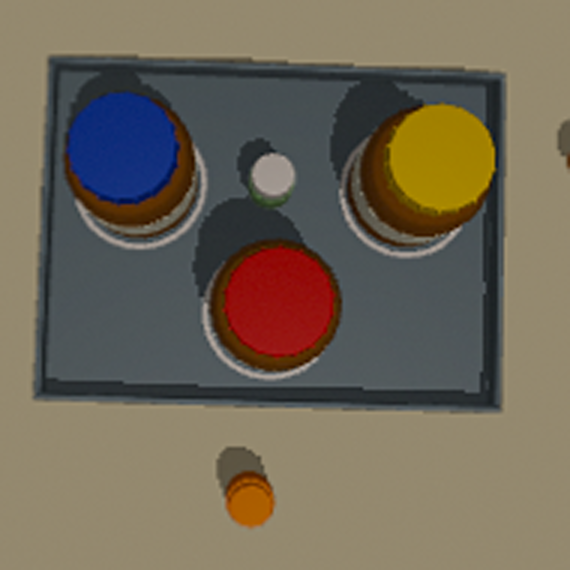

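View pics/zbal.png

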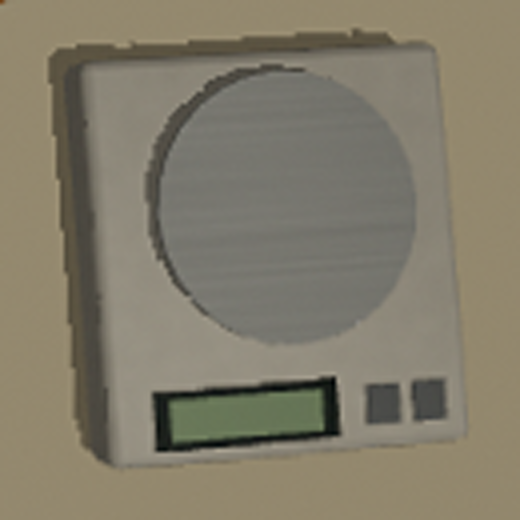

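Run:
```python
from h import *
d=topcam()
g=cv2.cvtColor(d["img"],cv2.COLOR_RGB2GRAY)[230:360,430:560]
b=cv2.GaussianBlur(g,(0,0),1)
c=cv2.HoughCircles(cv2.resize(b,None,fx=4,fy=4,interpolation=cv2.INTER_CUBIC),cv2.HOUGH_GRADIENT,1,200,param1=80,param2=20,minRadius=110,maxRadius=150)
print(c); 
# right & lower rim points by hand from zoom (x4, offset 430,230)
pts=np.array([(415,205),(393,130),(345,85),(290,70),(158,205),(185,290),(230,332),(290,344),(355,320),(400,270)],float)/4+[430,230]
print("pan",circ(cast(d,pts,.048)))
# housing corners in zoom, top at .036
print("house",cast(d,np.array([(82,62),(437,47),(467,437),(118,464)])/4+[430,230],.036)[:,:2])
c=big(mask(d,"mat",(50,210,210,370)));P=cast(d,c,.003)[:,:2].astype(np.float32); print(cv2.boxPoints(cv2.minAreaRect(P)))
print("tray rim",cast(d,np.array([(50,57),(505,73),(500,410),(35,398)])/3+[230,170],.03)[:,:2])
print("beaker base,rim",cast(d,[(168,169)],0),cast(d,[(155,155)],.092)); print("wash base",cast(d,[(465,168)],0),cast(d,[(490,143)],.185)); print("cork",cast(d,[(328,135)],.012))
```

```text
None
pan (array([ 0.50908527, -0.32227757]), np.float64(0.059643953237963225))
house [[ 0.57369876 -0.23594449]
 [ 0.57902064 -0.40299925]
 [ 0.40403748 -0.4093753 ]
 [ 0.39837994 -0.24655163]]
[[0.38233626 0.41948578]
 [0.41761184 0.21358304]
 [0.6232035  0.24880531]
 [0.58792794 0.45470804]]
tray rim [[ 0.67684808  0.12134484]
 [ 0.66626702 -0.14668917]
 [ 0.46849643 -0.13832333]
 [ 0.47886682  0.12910759]]
beaker base,rim [[0.72259677 0.27129564 0.        ]] [[0.72183613 0.26476989 0.092     ]]
wash base [[ 0.72334891 -0.2829562   0.        ]] [[ 0.71181557 -0.25312149  0.185     ]]
cork [[ 0.78115866 -0.02398855  0.012     ]]
```

```bash
python3 -m crank '[{"roll":-0.5,"z":-0.2},{"roll":-0.8},{"roll":-0.8},{"roll":-0.56},{"x":-0.3,"y":-0.4},{"x":-0.5,"y":-0.6},{"x":-0.5,"y":-0.6},{"x":-0.5,"y":-0.6},{"x":-0.5,"y":-0.6},{"x":-0.2,"y":-0.3}]' 0 60; python3 -c "
from h import *
o=ctrl.get_obs();p=o['tool_pos'];R=cv2.Rodrigues(o['tool_rot'])[0];print(o['tool_pos'],R.round(3))"
```

```text
[0.19461274 0.59370333 0.24186313] [[-0.95   0.312 -0.   ]
 [ 0.312  0.95  -0.001]
 [ 0.    -0.001 -1.   ]]validation failed for argument at $[0]...
```

All four fields appear to be required.

```bash
python3 -m crank '[{"x":0,"y":0,"z":-0.2,"roll":-0.5},{"x":0,"y":0,"z":0,"roll":-0.8},{"x":0,"y":0,"z":0,"roll":-0.8},{"x":0,"y":0,"z":0,"roll":-0.56},{"x":-0.3,"y":-0.4,"z":0,"roll":0},{"x":-0.5,"y":-0.6,"z":0,"roll":0},{"x":-0.5,"y":-0.6,"z":0,"roll":0},{"x":-0.5,"y":-0.6,"z":0,"roll":0},{"x":-0.5,"y":-0.6,"z":0,"roll":0},{"x":-0.2,"y":-0.3,"z":0,"roll":0}]' 0 60; python3 -c "
from h import *
o=ctrl.get_obs();p=o['tool_pos'];R=cv2.Rodrigues(o['tool_rot'])[0];print(o['tool_pos'],R.round(3))"
```

```text
t: 1.55
tool_pos: [0.3464, 0.4066, 0.2543]
tool_rot: [-0.0, 3.141, -0.0]
contact_force: [0.1, -0.2, -0.3]
opening: 0.0856
[0.34640346 0.40655727 0.25434972] [[-1. -0.  0.]
 [-0.  1. -0.]
 [-0. -0. -1.]]
```

```bash
python3 -m crank '[{"x":-0.3,"y":-0.4,"z":0,"roll":0},{"x":-0.6,"y":-0.75,"z":0,"roll":0},{"x":-0.6,"y":-0.8,"z":0,"roll":0},{"x":-0.6,"y":-0.8,"z":0,"roll":0},{"x":-0.6,"y":-0.8,"z":0,"roll":0},{"x":-0.6,"y":-0.8,"z":0,"roll":0},{"x":-0.6,"y":-0.75,"z":0,"roll":0},{"x":-0.43,"y":-0.5,"z":0,"roll":0},{"x":0,"y":0,"z":0,"roll":0},{"x":0,"y":0,"z":0,"roll":0}]'
python3 - <<'E'
from h import *
d=ctrl.get_image("side"); cv2.imwrite("pics/side1.png",d["img"][:,:,::-1]);print(ctrl.get_obs()["tool_pos"])
E
```

```text
t: 2.8
tool_pos: [0.6054, 0.0732, 0.2541]
tool_rot: [0.004, -3.141, -0.001]
contact_force: [-0.1, -0.7, 0.3]
opening: 0.0855
[0.60518976 0.07365634 0.25420785]
```

View pics/side1.png

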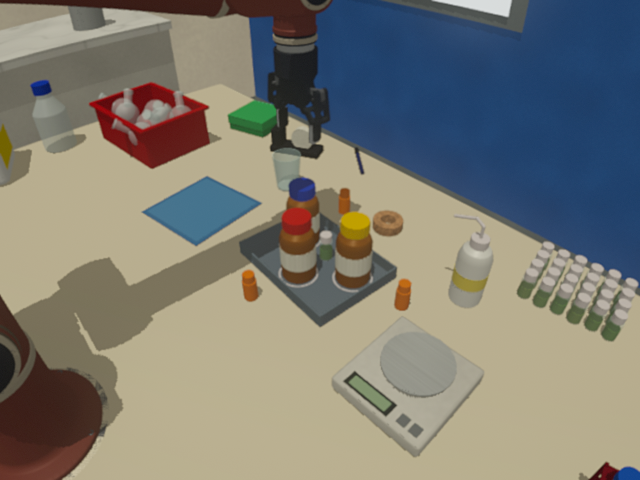

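The gripper hangs above the blue cap (jaws near 300,140, cap at 302,188). Now to descend and grip.

```bash
python3 -m crank '[{"x":-0.01,"y":-0.05,"z":0.3,"roll":0},{"x":0,"y":0,"z":0.5,"roll":0},{"x":0,"y":0,"z":0.5,"roll":0},{"x":0,"y":0,"z":0.4,"roll":0},{"x":0,"y":0,"z":0.3,"roll":0},{"x":0,"y":0,"z":0.13,"roll":0},{"x":0,"y":0,"z":0,"roll":0},{"x":0,"y":0,"z":0,"roll":0}]'
python3 -m crank '[{"x":0,"y":0,"z":0,"roll":0},{"x":0,"y":0,"z":0,"roll":0},{"x":0,"y":0,"z":0,"roll":0},{"x":0,"y":0,"z":0,"roll":0},{"x":0,"y":0,"z":0,"roll":0},{"x":0,"y":0,"z":0,"roll":0}]' 1 50
python3 - <<'E'
from h import *
d=ctrl.get_image("side"); cv2.imwrite("pics/side2.png",cv2.resize(d["img"][120:320,200:460,::-1],None,fx=3,fy=3));print(ctrl.get_obs()["tool_pos"])
E
```

```text
t: 3.85
tool_pos: [0.6072, 0.0699, 0.1278]
tool_rot: [-0.004, 3.139, -0.0]
contact_force: [-1.3, -0.0, 0.4]
opening: 0.0855
t: 4.6
tool_pos: [0.6072, 0.0699, 0.1276]
tool_rot: [-0.004, 3.139, 0.0]
contact_force: [0.8, 0.9, 5.2]
opening: 0.0525
[0.60717384 0.06988763 0.12761576]
```

View pics/side2.png

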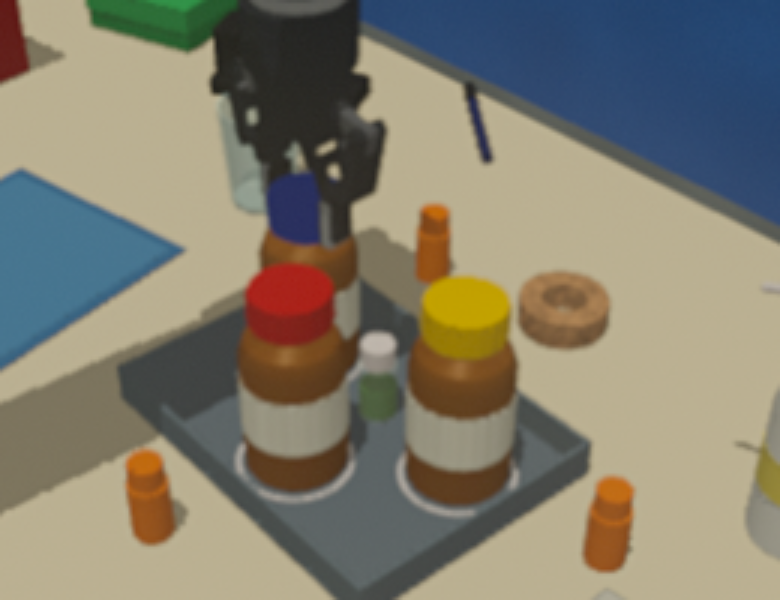

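Blue cap held (opening 52.5 mm, jaws on cap at ~300,210 in the zoom). Lift and check.

```bash
python3 -m crank '[{"x":0,"y":0,"z":-0.05,"roll":0},{"x":0,"y":0,"z":-0.15,"roll":0},{"x":0,"y":0,"z":-0.3,"roll":0},{"x":0,"y":0,"z":-0.4,"roll":0},{"x":0,"y":0,"z":-0.4,"roll":0},{"x":0,"y":0,"z":-0.3,"roll":0},{"x":0,"y":0,"z":-0.15,"roll":0},{"x":0,"y":0,"z":-0.05,"roll":0},{"x":0,"y":0,"z":0,"roll":0}]' 
python3 -m crank '[{"x":0.03,"y":0.15,"z":0,"roll":0},{"x":0.05,"y":0.3,"z":0,"roll":0},{"x":0.08,"y":0.5,"z":0,"roll":0},{"x":0.1,"y":0.6,"z":0,"roll":0},{"x":0.1,"y":0.6,"z":0,"roll":0},{"x":0.1,"y":0.6,"z":0,"roll":0},{"x":0.06,"y":0.45,"z":0,"roll":0},{"x":0.04,"y":0.28,"z":0,"roll":0},{"x":0.02,"y":0.1,"z":0,"roll":0},{"x":0,"y":0,"z":0,"roll":0}]'
python3 - <<'E'
from h import *
d=ctrl.get_image("side"); cv2.imwrite("pics/side3.png",d["img"][:,:,::-1]);print(ctrl.get_obs()["tool_pos"])
E
```

```text
t: 5.78
tool_pos: [0.606, 0.0699, 0.2338]
tool_rot: [0.004, -3.14, 0.0]
contact_force: [0.7, 0.5, -3.7]
opening: 0.0527
t: 7.02
tool_pos: [0.571, 0.2845, 0.2343]
tool_rot: [0.004, -3.141, 0.001]
contact_force: [-0.3, -0.9, -2.8]
opening: 0.0528
[0.57112832 0.28408045 0.23441097]
```

View pics/side3.png

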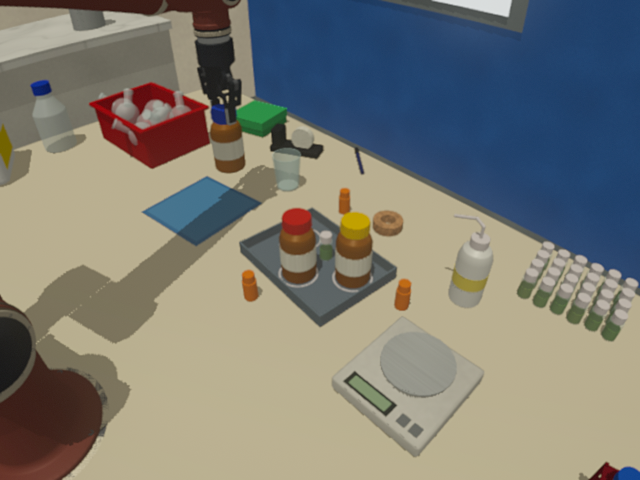

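Blue bottle hangs upright over the mat (at 228,145). Lower it.

```bash
python3 -m crank '[{"x":0,"y":0,"z":0.15,"roll":0},{"x":0,"y":0,"z":0.3,"roll":0},{"x":0,"y":0,"z":0.4,"roll":0},{"x":0,"y":0,"z":0.4,"roll":0},{"x":0,"y":0,"z":0.3,"roll":0},{"x":0,"y":0,"z":0.13,"roll":0},{"x":0,"y":0,"z":0.05,"roll":0},{"x":0,"y":0,"z":0.03,"roll":0},{"x":0,"y":0,"z":0,"roll":0},{"x":0,"y":0,"z":0,"roll":0}]'
```

```text
t: 8.32
tool_pos: [0.5714, 0.2847, 0.1296]
tool_rot: [-0.004, 3.14, 0.001]
contact_force: [0.1, 0.2, -2.7]
opening: 0.0526
```

```bash
python3 -m crank '[{"x":0,"y":0,"z":0.02,"roll":0},{"x":0,"y":0,"z":0.02,"roll":0},{"x":0,"y":0,"z":0.01,"roll":0},{"x":0,"y":0,"z":0,"roll":0},{"x":0,"y":0,"z":0,"roll":0}]'
```

```text
t: 8.95
tool_pos: [0.5714, 0.2847, 0.1267]
tool_rot: [-0.004, 3.141, 0.0]
contact_force: [-1.6, -1.1, 2.8]
opening: 0.0529
```

Contact now. Release, rise, check.

```bash
python3 -m crank '[{"x":0,"y":0,"z":0,"roll":0},{"x":0,"y":0,"z":0,"roll":0},{"x":0,"y":0,"z":0,"roll":0},{"x":0,"y":0,"z":0,"roll":0},{"x":0,"y":0,"z":0,"roll":0},{"x":0,"y":0,"z":-0.2,"roll":0},{"x":0,"y":0,"z":-0.5,"roll":0},{"x":0,"y":0,"z":-0.6,"roll":0},{"x":0,"y":0,"z":-0.6,"roll":0},{"x":0,"y":0,"z":-0.2,"roll":0}]' 0
python3 -m crank '[{"x":0.05,"y":-0.4,"z":0,"roll":0},{"x":0.1,"y":-0.7,"z":0,"roll":0},{"x":0.1,"y":-0.8,"z":0,"roll":0},{"x":0.1,"y":-0.8,"z":0,"roll":0},{"x":0.1,"y":-0.8,"z":0,"roll":0},{"x":0.1,"y":-0.7,"z":0,"roll":0},{"x":0.1,"y":-0.45,"z":0,"roll":0},{"x":0.04,"y":-0.18,"z":0,"roll":0},{"x":0,"y":0,"z":0,"roll":0},{"x":0,"y":0,"z":0,"roll":0}]'
python3 - <<'E'
from h import *
d=topcam(); cv2.imwrite("pics/top4.png",d["img"][:,:,::-1]);print(ctrl.get_obs()["tool_pos"])
s=ctrl.get_image("side"); cv2.imwrite("pics/side4.png",s["img"][:,:,::-1])
E
```

```text
t: 10.2
tool_pos: [0.5724, 0.2851, 0.2563]
tool_rot: [-0.004, 3.136, 0.003]
contact_force: [-0.3, 0.9, -0.7]
opening: 0.0855
t: 11.45
tool_pos: [0.5302, -0.0046, 0.2514]
tool_rot: [0.005, -3.141, -0.001]
contact_force: [-0.4, 0.2, -0.0]
opening: 0.0853
[ 0.53031615 -0.00447374  0.25161764]
```

View pics/top4.png

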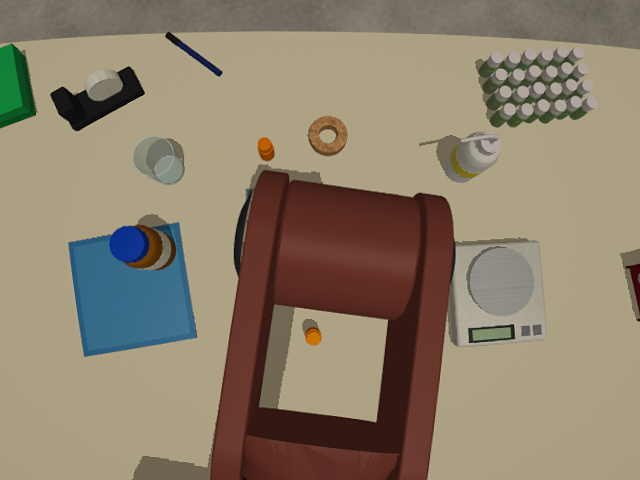

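View pics/side4.png

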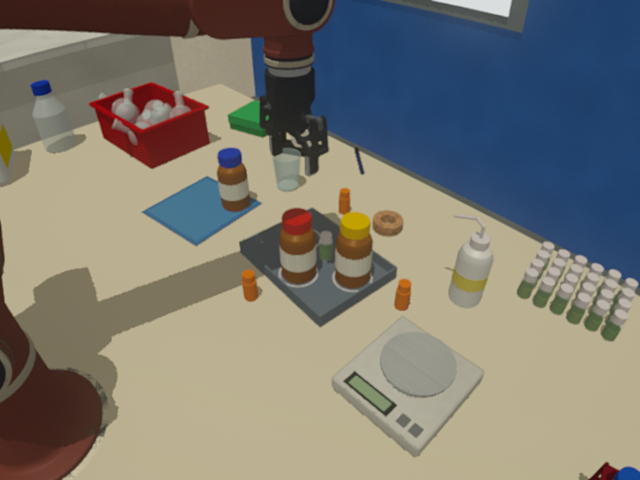

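Blue stands upright on the mat (top view cap 129,243; base well inside). Gripper above red.

```bash
python3 -m crank '[{"x":0.02,"y":-0.02,"z":0.3,"roll":0},{"x":0,"y":0,"z":0.5,"roll":0},{"x":0,"y":0,"z":0.5,"roll":0},{"x":0,"y":0,"z":0.4,"roll":0},{"x":0,"y":0,"z":0.25,"roll":0},{"x":0,"y":0,"z":0.12,"roll":0},{"x":0,"y":0,"z":0,"roll":0},{"x":0,"y":0,"z":0,"roll":0}]'
python3 -m crank '[{"x":0,"y":0,"z":0,"roll":0},{"x":0,"y":0,"z":0,"roll":0},{"x":0,"y":0,"z":0,"roll":0},{"x":0,"y":0,"z":0,"roll":0},{"x":0,"y":0,"z":0,"roll":0},{"x":0,"y":0,"z":0,"roll":0}]' 1 50
python3 - <<'E'
from h import *
d=ctrl.get_image("side"); cv2.imwrite("pics/side5.png",cv2.resize(d["img"][120:320,200:460,::-1],None,fx=3,fy=3));print(ctrl.get_obs()["tool_pos"])
E
```

```text
t: 12.55
tool_pos: [0.5299, -0.0066, 0.1288]
tool_rot: [-0.004, 3.14, -0.001]
contact_force: [0.7, -0.1, 0.8]
opening: 0.0854
t: 13.3
tool_pos: [0.5299, -0.0067, 0.1287]
tool_rot: [-0.004, 3.14, -0.001]
contact_force: [-0.2, -0.7, 5.8]
opening: 0.0526
[ 0.52995378 -0.00672179  0.1287281 ]
```

View pics/side5.png

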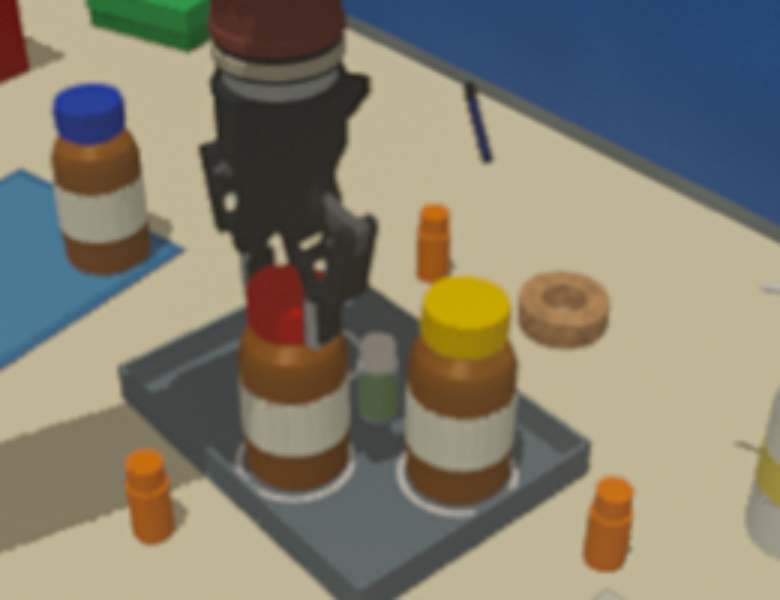

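Red held (52.6 mm). Lift and carry to the near slot.

```bash
python3 -m crank '[{"x":0,"y":0,"z":-0.05,"roll":0},{"x":0,"y":0,"z":-0.15,"roll":0},{"x":0,"y":0,"z":-0.3,"roll":0},{"x":0,"y":0,"z":-0.4,"roll":0},{"x":0,"y":0,"z":-0.4,"roll":0},{"x":0,"y":0,"z":-0.3,"roll":0},{"x":0.03,"y":0.1,"z":-0.15,"roll":0},{"x":0.05,"y":0.2,"z":-0.05,"roll":0},{"x":0.1,"y":0.4,"z":0,"roll":0},{"x":0.13,"y":0.55,"z":0,"roll":0}]' 
python3 -m crank '[{"x":0.15,"y":0.6,"z":0,"roll":0},{"x":0.15,"y":0.6,"z":0,"roll":0},{"x":0.15,"y":0.6,"z":0,"roll":0},{"x":0.15,"y":0.6,"z":0,"roll":0},{"x":0.15,"y":0.6,"z":0,"roll":0},{"x":0.13,"y":0.55,"z":0,"roll":0},{"x":0.1,"y":0.4,"z":0,"roll":0},{"x":0.05,"y":0.22,"z":0,"roll":0},{"x":0.03,"y":0.1,"z":0,"roll":0},{"x":0,"y":0,"z":0,"roll":0}]'
python3 - <<'E'
from h import *
d=ctrl.get_image("side"); cv2.imwrite("pics/side6.png",d["img"][:,:,::-1]);print(ctrl.get_obs()["tool_pos"])
E
```

```text
t: 14.6
tool_pos: [0.5094, 0.0695, 0.2345]
tool_rot: [0.002, -3.139, -0.0]
contact_force: [-0.4, 0.5, -2.8]
opening: 0.0526
t: 15.85
tool_pos: [0.446, 0.3243, 0.2354]
tool_rot: [0.004, -3.141, 0.001]
contact_force: [-0.4, 0.4, -2.6]
opening: 0.0525
[0.44621647 0.32402539 0.23550321]
```

View pics/side6.png

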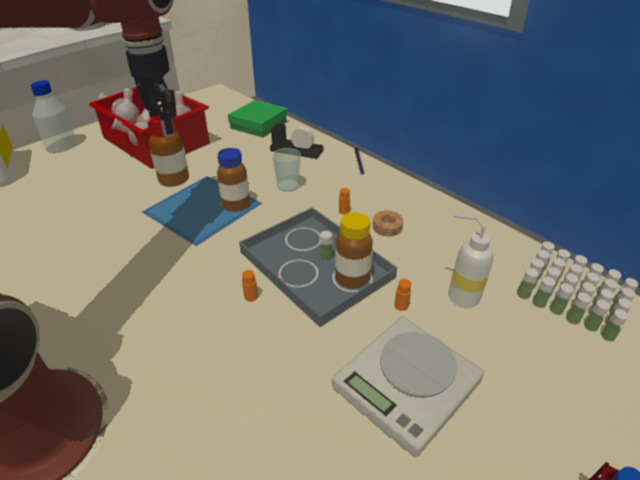

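Red hangs upright over the mat's near part (170,160). Lower it.

```bash
python3 -m crank '[{"x":0,"y":0,"z":0.15,"roll":0},{"x":-0.03,"y":0,"z":0.3,"roll":0},{"x":0,"y":0,"z":0.4,"roll":0},{"x":0,"y":0,"z":0.4,"roll":0},{"x":0,"y":0,"z":0.3,"roll":0},{"x":0,"y":0,"z":0.13,"roll":0},{"x":0,"y":0,"z":0.05,"roll":0},{"x":0,"y":0,"z":0.03,"roll":0},{"x":0,"y":0,"z":0.02,"roll":0},{"x":0,"y":0,"z":0,"roll":0}]'
python3 -m crank '[{"x":0,"y":0,"z":0.01,"roll":0},{"x":0,"y":0,"z":0.01,"roll":0},{"x":0,"y":0,"z":0,"roll":0},{"x":0,"y":0,"z":0,"roll":0}]'
```

```text
t: 17.15
tool_pos: [0.4482, 0.3246, 0.1294]
tool_rot: [-0.004, 3.141, 0.001]
contact_force: [0.9, 1.3, -3.1]
opening: 0.0524
t: 17.65
tool_pos: [0.448, 0.3245, 0.1278]
tool_rot: [-0.004, 3.141, 0.0]
contact_force: [-0.6, -0.7, -2.4]
opening: 0.0531
```

```bash
python3 -m crank '[{"x":0,"y":0,"z":0.01,"roll":0},{"x":0,"y":0,"z":0.01,"roll":0},{"x":0,"y":0,"z":0,"roll":0},{"x":0,"y":0,"z":0,"roll":0}]'
```

```text
t: 18.15
tool_pos: [0.4484, 0.3246, 0.1278]
tool_rot: [-0.004, 3.14, 0.0]
contact_force: [-1.8, -1.7, 5.4]
opening: 0.0526
```

```bash
python3 -m crank '[{"x":0,"y":0,"z":0,"roll":0},{"x":0,"y":0,"z":0,"roll":0},{"x":0,"y":0,"z":0,"roll":0},{"x":0,"y":0,"z":0,"roll":0},{"x":0,"y":0,"z":0,"roll":0},{"x":0,"y":0,"z":-0.2,"roll":0},{"x":0,"y":0,"z":-0.5,"roll":0},{"x":0,"y":0,"z":-0.6,"roll":0},{"x":0,"y":0,"z":-0.6,"roll":0},{"x":0,"y":0,"z":-0.2,"roll":0}]' 0
python3 -m crank '[{"x":-0.15,"y":-0.4,"z":0,"roll":0},{"x":-0.3,"y":-0.8,"z":0,"roll":0},{"x":-0.3,"y":-0.8,"z":0,"roll":0},{"x":-0.3,"y":-0.8,"z":0,"roll":0},{"x":-0.3,"y":-0.8,"z":0,"roll":0},{"x":-0.3,"y":-0.8,"z":0,"roll":0},{"x":-0.3,"y":-0.8,"z":0,"roll":0},{"x":-0.3,"y":-0.8,"z":0,"roll":0},{"x":-0.18,"y":-0.55,"z":0,"roll":0},{"x":-0.1,"y":-0.33,"z":0,"roll":0}]'
python3 -m crank '[{"x":0,"y":0,"z":0,"roll":0},{"x":0,"y":0,"z":0,"roll":0}]'
python3 - <<'E'
from h import *
s=ctrl.get_image("side"); cv2.imwrite("pics/side7.png",s["img"][:,:,::-1]);print(ctrl.get_obs()["tool_pos"])
E
```

```text
t: 19.4
tool_pos: [0.4492, 0.3252, 0.2565]
tool_rot: [-0.004, 3.136, 0.005]
contact_force: [0.2, -0.0, 0.4]
opening: 0.0853
t: 20.65
tool_pos: [0.6006, -0.0894, 0.2514]
tool_rot: [0.001, -3.14, -0.001]
contact_force: [-0.2, 0.5, 0.3]
opening: 0.0853
t: 20.9
tool_pos: [0.6004, -0.0868, 0.2523]
tool_rot: [0.005, -3.141, -0.001]
contact_force: [-0.5, -0.1, -0.0]
opening: 0.0857
[ 0.6004657  -0.08663139  0.25243084]
```

View pics/side7.png

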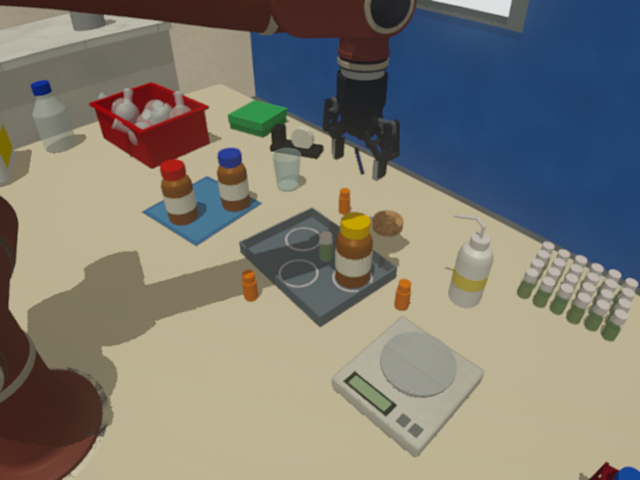

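Red (180,195) and blue (233,180) both stand on the mat. Now yellow.

```bash
python3 -m crank '[{"x":0.01,"y":-0.01,"z":0.3,"roll":0},{"x":0,"y":0,"z":0.5,"roll":0},{"x":0,"y":0,"z":0.5,"roll":0},{"x":0,"y":0,"z":0.4,"roll":0},{"x":0,"y":0,"z":0.25,"roll":0},{"x":0,"y":0,"z":0.13,"roll":0},{"x":0,"y":0,"z":0,"roll":0},{"x":0,"y":0,"z":0,"roll":0}]'
python3 -m crank '[{"x":0,"y":0,"z":0,"roll":0},{"x":0,"y":0,"z":0,"roll":0},{"x":0,"y":0,"z":0,"roll":0},{"x":0,"y":0,"z":0,"roll":0},{"x":0,"y":0,"z":0,"roll":0},{"x":0,"y":0,"z":0,"roll":0}]' 1 50
python3 - <<'E'
from h import *
d=ctrl.get_image("side"); cv2.imwrite("pics/side8.png",cv2.resize(d["img"][120:320,200:460,::-1],None,fx=3,fy=3));print(ctrl.get_obs()["tool_pos"])
E
```

```text
t: 21.95
tool_pos: [0.6009, -0.0887, 0.1289]
tool_rot: [-0.004, 3.14, -0.001]
contact_force: [0.1, -0.1, 0.9]
opening: 0.0856
t: 22.7
tool_pos: [0.6009, -0.0888, 0.1288]
tool_rot: [-0.004, 3.139, -0.001]
contact_force: [1.7, 0.0, 6.6]
opening: 0.0524
[ 0.60094217 -0.08878851  0.1287624 ]
```

View pics/side8.png

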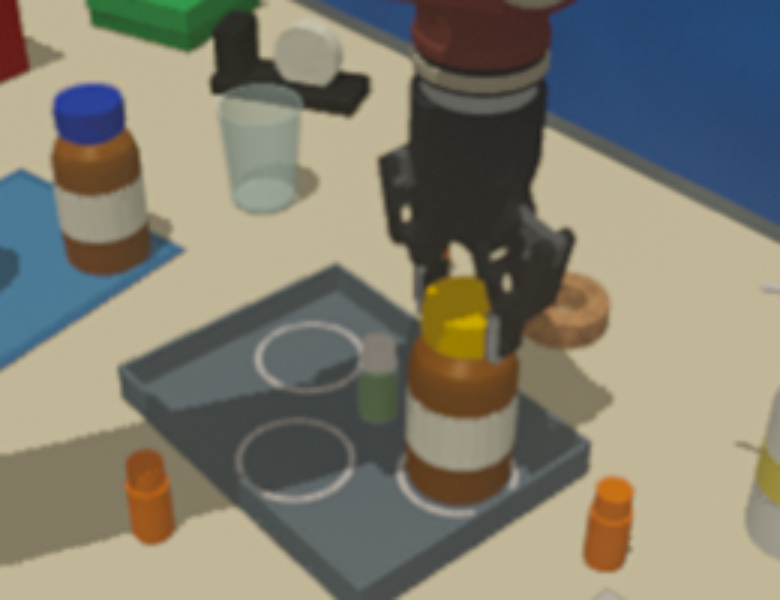

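Yellow held (52.4 mm). Lift high (it must pass over the blue bottle).

```bash
python3 -m crank '[{"x":0,"y":0,"z":-0.05,"roll":0},{"x":0,"y":0,"z":-0.15,"roll":0},{"x":0,"y":0,"z":-0.3,"roll":0},{"x":0,"y":0,"z":-0.45,"roll":0},{"x":0,"y":0,"z":-0.5,"roll":0},{"x":0,"y":0,"z":-0.5,"roll":0},{"x":0,"y":0,"z":-0.5,"roll":0},{"x":0,"y":0,"z":-0.35,"roll":0},{"x":0.01,"y":0.1,"z":-0.2,"roll":0},{"x":0.02,"y":0.2,"z":-0.08,"roll":0}]' 
python3 -m crank '[{"x":0.04,"y":0.4,"z":0,"roll":0},{"x":0.06,"y":0.6,"z":0,"roll":0},{"x":0.07,"y":0.7,"z":0,"roll":0},{"x":0.07,"y":0.7,"z":0,"roll":0},{"x":0.07,"y":0.7,"z":0,"roll":0},{"x":0.07,"y":0.7,"z":0,"roll":0},{"x":0.07,"y":0.7,"z":0,"roll":0},{"x":0.07,"y":0.7,"z":0,"roll":0},{"x":0.07,"y":0.7,"z":0,"roll":0},{"x":0.07,"y":0.7,"z":0,"roll":0}]'
python3 -m crank '[{"x":0.06,"y":0.6,"z":0,"roll":0},{"x":0.04,"y":0.4,"z":0,"roll":0},{"x":0.02,"y":0.2,"z":0,"roll":0},{"x":0.01,"y":0.1,"z":0,"roll":0},{"x":0,"y":0,"z":0,"roll":0},{"x":0,"y":0,"z":0,"roll":0}]'
python3 - <<'E'
from h import *
d=ctrl.get_image("side"); cv2.imwrite("pics/side9.png",d["img"][:,:,::-1]);print(ctrl.get_obs()["tool_pos"])
E
```

```text
t: 24.0
tool_pos: [0.5982, -0.0701, 0.3128]
tool_rot: [0.003, -3.142, -0.0]
contact_force: [-0.9, 0.6, -4.6]
opening: 0.0526
t: 25.25
tool_pos: [0.5563, 0.3272, 0.3107]
tool_rot: [0.005, -3.139, 0.002]
contact_force: [1.6, 0.3, -4.3]
opening: 0.0528
t: 26.0
tool_pos: [0.5501, 0.4024, 0.3126]
tool_rot: [-0.002, 3.141, -0.0]
contact_force: [0.1, 0.2, -4.8]
opening: 0.0525
[0.55009933 0.40247306 0.31266553]
```

View pics/side9.png

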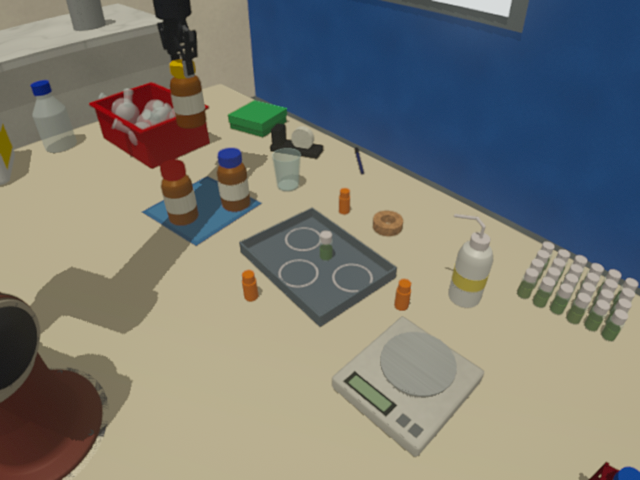

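Yellow upright above its slot; the vial remains in place in the tray (326,245). Lower.

```bash
python3 -m crank '[{"x":0,"y":0,"z":0.15,"roll":0},{"x":-0.03,"y":0,"z":0.35,"roll":0},{"x":0,"y":0,"z":0.5,"roll":0},{"x":0,"y":0,"z":0.55,"roll":0},{"x":0,"y":0,"z":0.5,"roll":0},{"x":0,"y":0,"z":0.45,"roll":0},{"x":0,"y":0,"z":0.3,"roll":0},{"x":0,"y":0,"z":0.15,"roll":0},{"x":0,"y":0,"z":0.07,"roll":0},{"x":0,"y":0,"z":0,"roll":0}]'
python3 -m crank '[{"x":0,"y":0,"z":0.01,"roll":0},{"x":0,"y":0,"z":0.01,"roll":0},{"x":0,"y":0,"z":0,"roll":0},{"x":0,"y":0,"z":0,"roll":0}]'
```

```text
t: 27.3
tool_pos: [0.552, 0.4036, 0.132]
tool_rot: [-0.004, 3.141, 0.001]
contact_force: [0.3, -0.3, -4.2]
opening: 0.0527
t: 27.8
tool_pos: [0.5516, 0.4034, 0.1302]
tool_rot: [-0.004, 3.141, 0.0]
contact_force: [0.5, -0.5, -4.8]
opening: 0.0527
```

```bash
python3 -m crank '[{"x":0,"y":0,"z":0.015,"roll":0},{"x":0,"y":0,"z":0.015,"roll":0},{"x":0,"y":0,"z":0.015,"roll":0},{"x":0,"y":0,"z":0,"roll":0},{"x":0,"y":0,"z":0,"roll":0}]'
```

```text
t: 28.42
tool_pos: [0.5517, 0.4034, 0.1279]
tool_rot: [-0.004, 3.141, -0.0]
contact_force: [-0.6, -0.5, -1.2]
opening: 0.0528
```

```bash
python3 -m crank '[{"x":0,"y":0,"z":0.01,"roll":0},{"x":0,"y":0,"z":0,"roll":0}]'
python3 -m crank '[{"x":0,"y":0,"z":0,"roll":0},{"x":0,"y":0,"z":0,"roll":0},{"x":0,"y":0,"z":0,"roll":0},{"x":0,"y":0,"z":0,"roll":0},{"x":0,"y":0,"z":0,"roll":0},{"x":0,"y":0,"z":-0.2,"roll":0},{"x":0,"y":0,"z":-0.5,"roll":0},{"x":0,"y":0,"z":-0.6,"roll":0},{"x":0,"y":0,"z":-0.6,"roll":0},{"x":0,"y":0,"z":-0.2,"roll":0}]' 0
python3 -m crank '[{"x":0.1,"y":-0.3,"z":0,"roll":0},{"x":0.2,"y":-0.7,"z":0,"roll":0},{"x":0.2,"y":-0.8,"z":0,"roll":0},{"x":0.2,"y":-0.8,"z":0,"roll":0},{"x":0.2,"y":-0.8,"z":0,"roll":0},{"x":0.1,"y":-0.8,"z":0,"roll":0},{"x":0,"y":-0.8,"z":0,"roll":0},{"x":0,"y":-0.6,"z":0,"roll":0},{"x":0,"y":-0.3,"z":0,"roll":0},{"x":0,"y":0,"z":0,"roll":0}]'
python3 - <<'E'
from h import *
d=topcam();print(ctrl.get_obs()["tool_pos"])
cv2.imwrite("pics/top10.png",d["img"][:,:,::-1])
s=ctrl.get_image("side");cv2.imwrite("pics/side10.png",s["img"][:,:,::-1])
for n in("blue","red","yellow"):
    try:
        c=big(mask(d,n,(60,190,220,370))); print(n,circ(cast(d,c,.146)))
    except Exception as e: print(n,e)
E
```

```text
t: 28.68
tool_pos: [0.5519, 0.4034, 0.1279]
tool_rot: [-0.004, 3.141, 0.0]
contact_force: [-2.2, -2.4, 4.3]
opening: 0.0521
t: 29.92
tool_pos: [0.5528, 0.4041, 0.2574]
tool_rot: [-0.004, 3.136, 0.005]
contact_force: [0.4, -0.1, -0.1]
opening: 0.0856
t: 31.18
tool_pos: [0.4923, 0.0488, 0.2524]
tool_rot: [0.001, -3.141, -0.001]
contact_force: [1.0, -0.1, 0.0]
opening: 0.0854
[0.49232383 0.04954921 0.25243992]
blue (array([0.57062183, 0.28122785]), np.float64(0.027787654452350367))
red (array([0.44909444, 0.32063712]), np.float64(0.02810010536437943))
yellow (array([0.54853623, 0.38262438]), np.float64(0.016840138640294627))
```

View pics/top10.png

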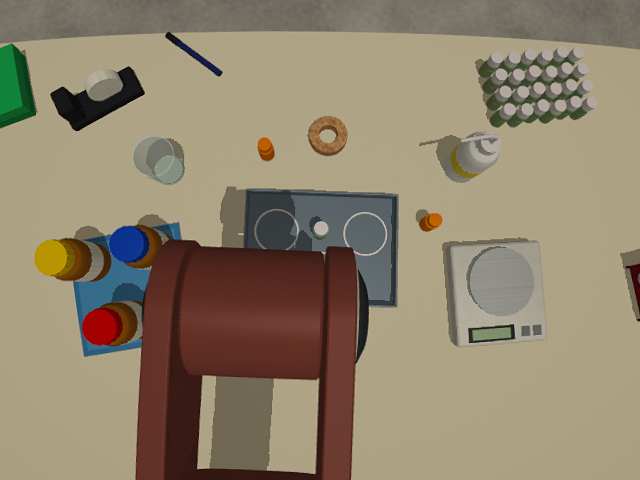

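View pics/side10.png

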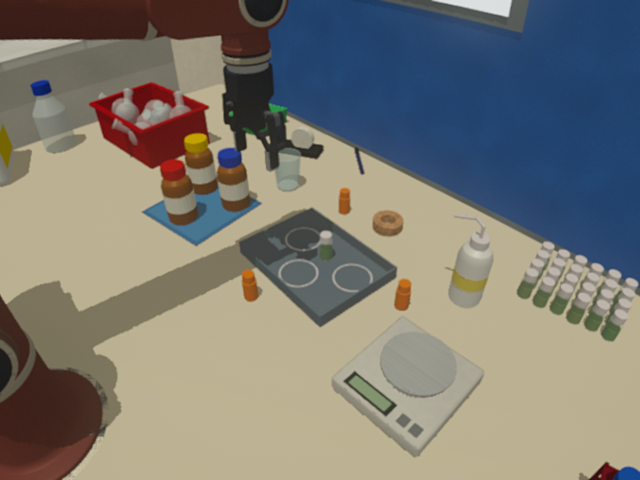

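All three bottles stand on the mat: top-view fits for blue (.571,.281) and red (.449,.321) match where they were released. The yellow fit was cut by the region of interest, but its base lies clearly on the mat (100,260). Now the vial.

```bash
python3 -m crank '[{"x":-0.2,"y":-0.1,"z":0,"roll":0},{"x":-0.4,"y":-0.2,"z":0,"roll":0},{"x":-0.5,"y":-0.25,"z":0,"roll":0},{"x":-0.45,"y":-0.25,"z":0.2,"roll":0},{"x":-0.3,"y":-0.13,"z":0.4,"roll":0},{"x":0,"y":0,"z":0.5,"roll":0},{"x":0,"y":0,"z":0.4,"roll":0},{"x":0,"y":0,"z":0.2,"roll":0},{"x":0,"y":0,"z":0,"roll":0},{"x":0,"y":0,"z":0,"roll":0}]'
python3 - <<'E'
from h import *
s=ctrl.get_image("side");cv2.imwrite("pics/side11.png",cv2.resize(s["img"][120:320,200:460,::-1],None,fx=3,fy=3));p=ctrl.get_obs()["tool_pos"];print(p,(np.array([.6027,-.0066,.030])-p)*[-1,1,-1]/.06)
E
```

```text
t: 32.52
tool_pos: [0.6045, -0.0062, 0.1522]
tool_rot: [-0.004, 3.139, -0.0]
contact_force: [-0.6, 0.0, 0.9]
opening: 0.0857
[ 0.60454064 -0.00631243  0.15241901] [ 0.03067731 -0.00479287  2.04031684]
```

View pics/side11.png

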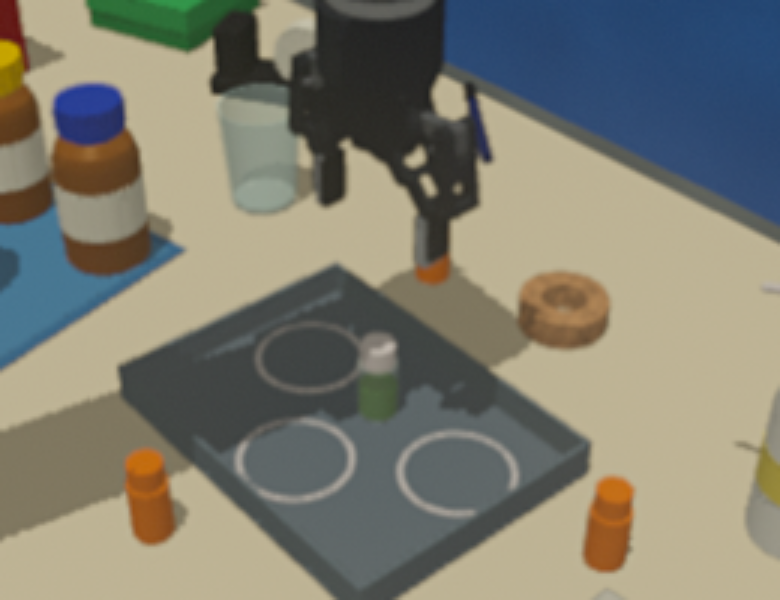

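The jaws are centred over the vial (vial at 378,375 in the zoom).

```bash
python3 -m crank '[{"x":0.03,"y":0,"z":0.2,"roll":0},{"x":0,"y":0,"z":0.4,"roll":0},{"x":0,"y":0,"z":0.5,"roll":0},{"x":0,"y":0,"z":0.4,"roll":0},{"x":0,"y":0,"z":0.3,"roll":0},{"x":0,"y":0,"z":0.15,"roll":0},{"x":0,"y":0,"z":0.09,"roll":0},{"x":0,"y":0,"z":0,"roll":0},{"x":0,"y":0,"z":0,"roll":0}]'
python3 - <<'E'
from h import *
s=ctrl.get_image("side");cv2.imwrite("pics/side12.png",cv2.resize(s["img"][120:320,200:460,::-1],None,fx=3,fy=3));p=ctrl.get_obs()["tool_pos"];print(p)
E
```

```text
t: 33.7
tool_pos: [0.6025, -0.0064, 0.0293]
tool_rot: [-0.004, 3.14, -0.0]
contact_force: [0.1, -0.1, 0.1]
opening: 0.0851
[ 0.60245303 -0.00642795  0.02937092]
```

View pics/side12.png

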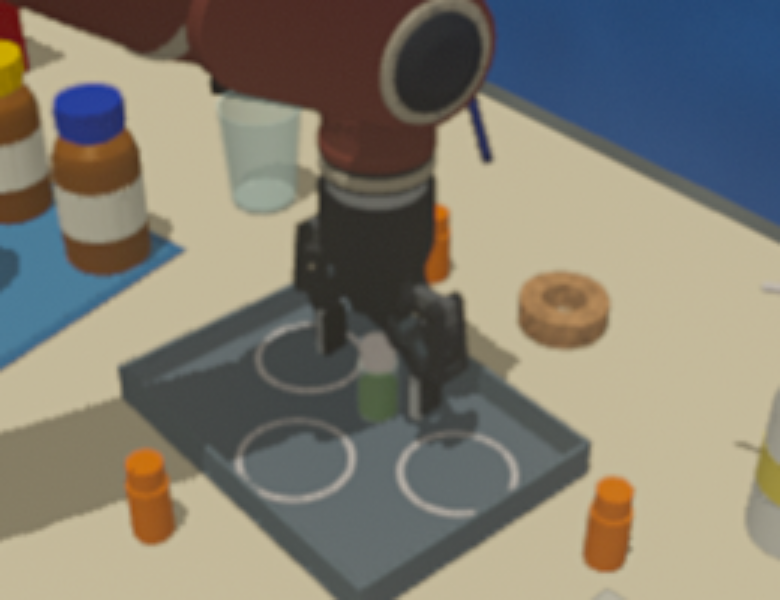

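The fingers straddle the vial. Close gently.

```bash
python3 -m crank '[{"x":0,"y":0,"z":0,"roll":0},{"x":0,"y":0,"z":0,"roll":0},{"x":0,"y":0,"z":0,"roll":0},{"x":0,"y":0,"z":0,"roll":0},{"x":0,"y":0,"z":0,"roll":0},{"x":0,"y":0,"z":0,"roll":0},{"x":0,"y":0,"z":0,"roll":0},{"x":0,"y":0,"z":0,"roll":0}]' 1 25
python3 - <<'E'
from h import *
s=ctrl.get_image("side");cv2.imwrite("pics/side13.png",cv2.resize(s["img"][120:320,200:460,::-1],None,fx=3,fy=3));p=ctrl.get_obs()["tool_pos"];print(p)
E
```

```text
t: 34.75
tool_pos: [0.6019, -0.0064, 0.0286]
tool_rot: [-0.004, 3.141, -0.0]
contact_force: [0.3, 0.2, 0.7]
opening: 0.0273
[ 0.60188268 -0.00638288  0.02855563]
```

View pics/side13.png

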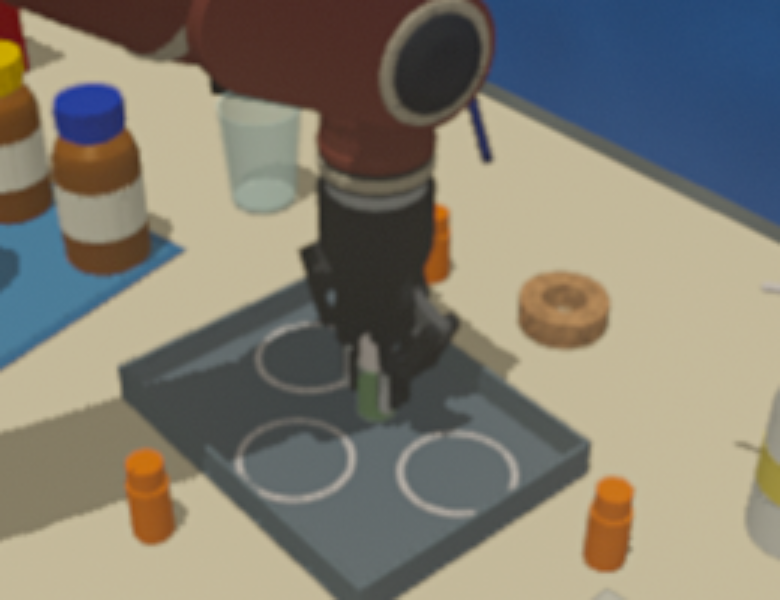

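Vial held (27.3 mm). Lift and carry to the pan.

```bash
python3 -m crank '[{"x":0,"y":0,"z":-0.05,"roll":0},{"x":0,"y":0,"z":-0.15,"roll":0},{"x":0,"y":0,"z":-0.3,"roll":0},{"x":0,"y":0,"z":-0.5,"roll":0},{"x":0,"y":0,"z":-0.5,"roll":0},{"x":0,"y":0,"z":-0.5,"roll":0},{"x":0,"y":0,"z":-0.3,"roll":0},{"x":0.03,"y":-0.1,"z":-0.15,"roll":0},{"x":0.07,"y":-0.25,"z":-0.05,"roll":0},{"x":0.12,"y":-0.4,"z":0,"roll":0}]' 
python3 -m crank '[{"x":0.17,"y":-0.57,"z":0,"roll":0},{"x":0.18,"y":-0.6,"z":0,"roll":0},{"x":0.18,"y":-0.6,"z":0,"roll":0},{"x":0.18,"y":-0.6,"z":0,"roll":0},{"x":0.18,"y":-0.6,"z":0,"roll":0},{"x":0.17,"y":-0.57,"z":0,"roll":0},{"x":0.12,"y":-0.4,"z":0,"roll":0},{"x":0.07,"y":-0.25,"z":0,"roll":0},{"x":0.03,"y":-0.1,"z":0,"roll":0},{"x":0,"y":0,"z":0,"roll":0}]'
python3 - <<'E'
from h import *
s=ctrl.get_image("side");cv2.imwrite("pics/side14.png",s["img"][:,:,::-1]);p=ctrl.get_obs()["tool_pos"];print(p,(np.array([.509,-.322,.0736])-p)*[-1,1,-1]/.06)
E
```

```text
t: 36.05
tool_pos: [0.5878, -0.0522, 0.1774]
tool_rot: [0.005, -3.14, -0.0]
contact_force: [-0.2, 0.3, -0.3]
opening: 0.0273
t: 37.3
tool_pos: [0.5123, -0.3088, 0.178]
tool_rot: [0.004, -3.141, -0.001]
contact_force: [0.4, -0.4, 0.6]
opening: 0.0271
[ 0.51249067 -0.30842469  0.17812262] [ 0.05817785 -0.22625509  1.74204375]
```

View pics/side14.png

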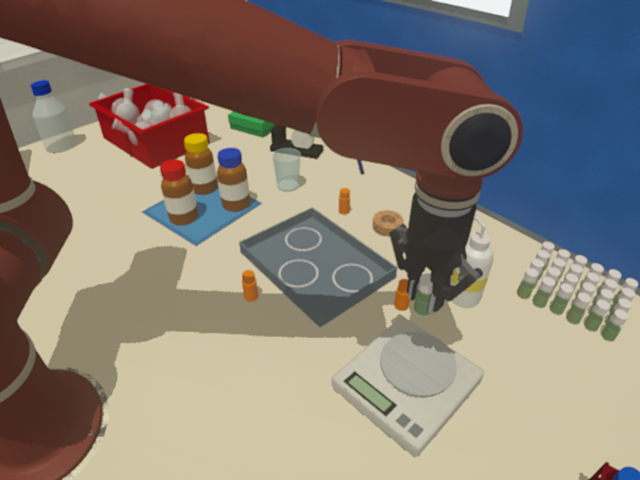

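Vial in the jaws at (424,298), heading for the pan centred near (418,363). Cross-check the pan centre with the side view, and approach.

```bash
python3 - <<'E'
from h import *
s=ctrl.get_image("side"); print(cast(s,[(418,362.5),(380,362),(457,365)],.048))
cv2.imwrite("pics/zp.png",cv2.resize(s["img"][310:450,320:500,::-1],None,fx=4,fy=4,interpolation=cv2.INTER_CUBIC))
E
python3 -m crank '[{"x":0.02,"y":-0.08,"z":0.05,"roll":0},{"x":0.02,"y":-0.1,"z":0.2,"roll":0},{"x":0,"y":-0.045,"z":0.35,"roll":0},{"x":0,"y":0,"z":0.4,"roll":0},{"x":0,"y":0,"z":0.3,"roll":0},{"x":0,"y":0,"z":0.15,"roll":0},{"x":0,"y":0,"z":0.05,"roll":0},{"x":0,"y":0,"z":0,"roll":0},{"x":0,"y":0,"z":0,"roll":0}]'
python3 - <<'E'
from h import *
s=ctrl.get_image("side");cv2.imwrite("pics/side15.png",cv2.resize(s["img"][250:450,320:560,::-1],None,fx=3,fy=3))
E
```

```text
[[ 0.50762208 -0.32471957  0.048     ]
 [ 0.46479843 -0.28351796  0.048     ]
 [ 0.54856294 -0.36988771  0.048     ]]
t: 38.52
tool_pos: [0.5107, -0.3229, 0.0895]
tool_rot: [-0.004, 3.14, -0.002]
contact_force: [0.5, -0.5, -0.7]
opening: 0.0275
```

View pics/zp.png

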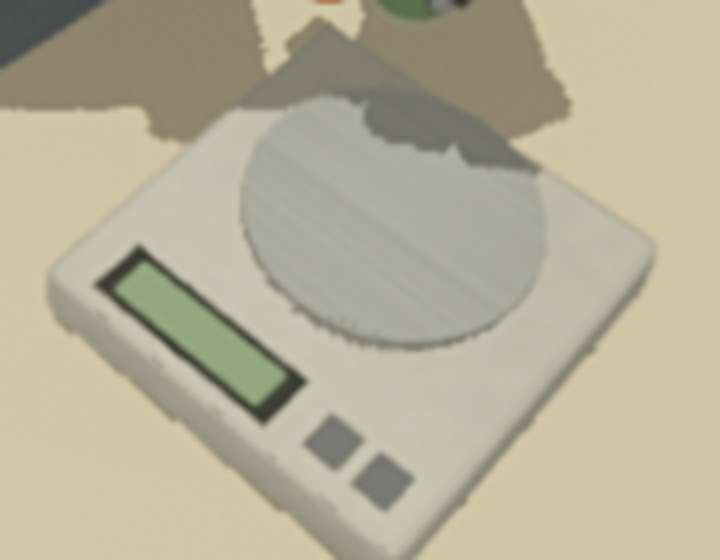

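View pics/side15.png

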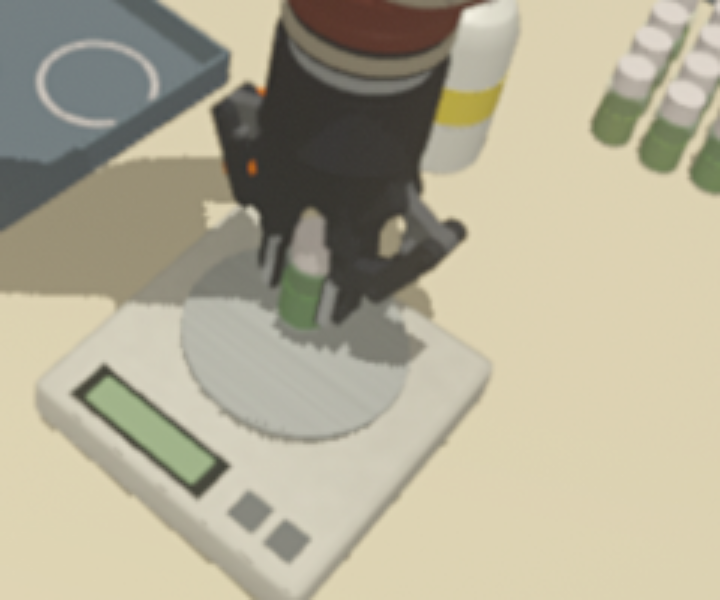

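Both views agree on the pan centre to within ~3 mm. Lower the last 17 mm.

```bash
python3 -m crank '[{"x":0.01,"y":0,"z":0.1,"roll":0},{"x":0,"y":0,"z":0.08,"roll":0},{"x":0,"y":0,"z":0.05,"roll":0},{"x":0,"y":0,"z":0.02,"roll":0},{"x":0,"y":0,"z":0,"roll":0},{"x":0,"y":0,"z":0,"roll":0}]'
python3 -m crank '[{"x":0,"y":0,"z":0.01,"roll":0},{"x":0,"y":0,"z":0,"roll":0},{"x":0,"y":0,"z":0,"roll":0}]'
```

```text
t: 39.33
tool_pos: [0.5096, -0.3226, 0.0736]
tool_rot: [-0.004, 3.141, -0.0]
contact_force: [0.6, -0.2, 0.4]
opening: 0.027
t: 39.7
tool_pos: [0.5095, -0.3225, 0.0729]
tool_rot: [-0.004, 3.142, -0.0]
contact_force: [0.7, -0.6, 0.3]
opening: 0.0273
```

```bash
python3 -m crank '[{"x":0,"y":0,"z":0.01,"roll":0},{"x":0,"y":0,"z":0.005,"roll":0},{"x":0,"y":0,"z":0,"roll":0},{"x":0,"y":0,"z":0,"roll":0}]'
```

```text
t: 40.2
tool_pos: [0.5096, -0.3226, 0.0726]
tool_rot: [-0.004, 3.141, -0.0]
contact_force: [-2.7, 2.2, 5.1]
opening: 0.0271
```

Contact (5 N). Release, rise, look.

```bash
python3 -m crank '[{"x":0,"y":0,"z":0,"roll":0},{"x":0,"y":0,"z":0,"roll":0},{"x":0,"y":0,"z":0,"roll":0},{"x":0,"y":0,"z":0,"roll":0},{"x":0,"y":0,"z":0,"roll":0},{"x":0,"y":0,"z":0,"roll":0},{"x":0,"y":0,"z":0,"roll":0},{"x":0,"y":0,"z":0,"roll":0}]' 0
python3 -m crank '[{"x":0,"y":0,"z":-0.1,"roll":0},{"x":0,"y":0,"z":-0.3,"roll":0},{"x":0,"y":0,"z":-0.5,"roll":0},{"x":0,"y":0,"z":-0.6,"roll":0},{"x":0,"y":0,"z":-0.6,"roll":0},{"x":0,"y":0,"z":-0.6,"roll":0},{"x":0,"y":0.3,"z":-0.3,"roll":0},{"x":0,"y":0.6,"z":0,"roll":0},{"x":0,"y":0.8,"z":0,"roll":0},{"x":0,"y":0.8,"z":0,"roll":0}]'
python3 -m crank '[{"x":0,"y":0.8,"z":0,"roll":0},{"x":0,"y":0.8,"z":0,"roll":0},{"x":0,"y":0.8,"z":0,"roll":0},{"x":0,"y":0.8,"z":0,"roll":0},{"x":0,"y":0.8,"z":0,"roll":0},{"x":0,"y":0.5,"z":0,"roll":0},{"x":0,"y":0.2,"z":0,"roll":0},{"x":0,"y":0,"z":0,"roll":0}]'
python3 - <<'E'
from h import *
d=topcam();print(ctrl.get_obs()["tool_pos"]);cv2.imwrite("pics/top16.png",d["img"][:,:,::-1])
s=ctrl.get_image("side");cv2.imwrite("pics/side16.png",s["img"][:,:,::-1])
E
```

```text
t: 41.2
tool_pos: [0.5095, -0.3225, 0.0719]
tool_rot: [-0.004, 3.142, -0.0]
contact_force: [-0.0, 0.3, -0.4]
opening: 0.0855
t: 42.45
tool_pos: [0.5085, -0.17, 0.2517]
tool_rot: [0.004, -3.141, -0.001]
contact_force: [0.2, 0.3, 0.1]
opening: 0.0853
t: 43.45
tool_pos: [0.508, 0.11, 0.2518]
tool_rot: [0.006, -3.141, 0.001]
contact_force: [-0.5, 0.3, -0.5]
opening: 0.0854
[0.50817942 0.10927193 0.25177196]
```

View pics/top16.png

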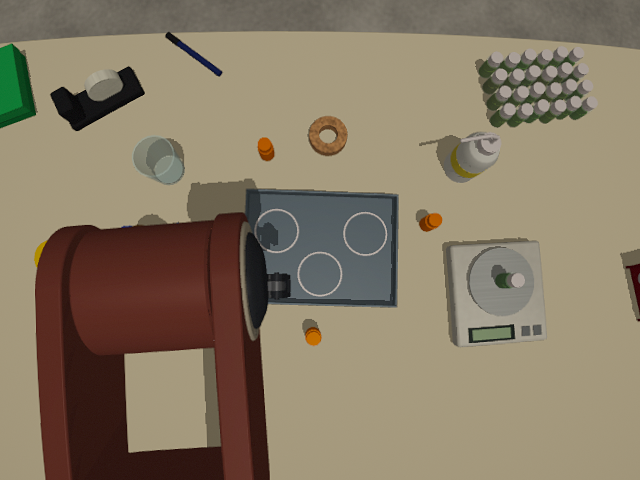

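View pics/side16.png

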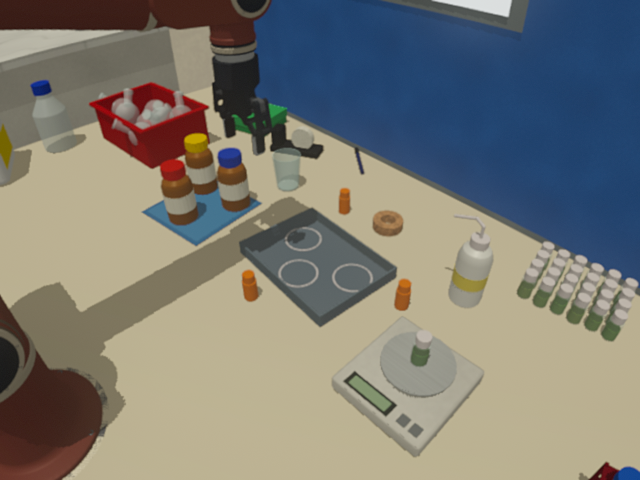

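The vial stands upright on the pan (top 516,281; side 421,350). Measure it, and the freed ring marks.

Run:
```python
from h import *
d=topcam()
c=big(((mask(d,"white",(505,268,530,296))>0)&(cv2.cvtColor(d["img"],cv2.COLOR_RGB2GRAY)>135)).astype(np.uint8)); print(cv2.boundingRect(c),"vial",circ(cast(d,c,.109)))
m=mask(d,"white",(248,195,392,298))
for cc in cv2.findContours(m,cv2.RETR_EXTERNAL,cv2.CHAIN_APPROX_NONE)[0]:
    if len(cc)>60: print("ring",circ(cast(d,cc.reshape(-1,2),.004)))
s=ctrl.get_image("side"); print(cast(s,[(424,335)],.109))
print(ctrl.get_obs()["tool_pos"])
```

```text
(511, 273, 14, 15) vial (array([ 0.51106545, -0.32188383]), np.float64(0.011130870806403462))
ring (array([ 0.52811565, -0.00584795]), np.float64(0.04006107971180484))
ring (array([ 0.59991796, -0.08878788]), np.float64(0.039697175910767914))
ring (array([0.60641948, 0.07117121]), np.float64(0.03849866765960306))
[[ 0.51209605 -0.32147191  0.109     ]]
[0.50848644 0.10853721 0.25185718]
```

The vial is ~2 mm from the pan centre, and the ring centres confirm the bottle spots. Now return blue.

```bash
python3 -m crank '[{"x":-0.1,"y":0.3,"z":0,"roll":0},{"x":-0.2,"y":0.6,"z":0,"roll":0},{"x":-0.25,"y":0.7,"z":0,"roll":0},{"x":-0.25,"y":0.7,"z":0,"roll":0},{"x":-0.16,"y":0.45,"z":0,"roll":0},{"x":-0.08,"y":0.18,"z":0,"roll":0},{"x":0,"y":0,"z":0,"roll":0},{"x":0,"y":0,"z":0,"roll":0}]'
```

```text
t: 44.65
tool_pos: [0.5704, 0.2847, 0.2519]
tool_rot: [0.002, -3.141, 0.001]
contact_force: [0.3, -0.3, -0.1]
opening: 0.0851
```

```bash
python3 -m crank '[{"x":0,"y":0,"z":0.3,"roll":0},{"x":0,"y":0,"z":0.5,"roll":0},{"x":0,"y":0,"z":0.5,"roll":0},{"x":0,"y":0,"z":0.4,"roll":0},{"x":0,"y":0,"z":0.25,"roll":0},{"x":0,"y":0,"z":0.13,"roll":0},{"x":0,"y":0,"z":0,"roll":0},{"x":0,"y":0,"z":0,"roll":0}]'
```

```text
t: 45.65
tool_pos: [0.5712, 0.2857, 0.1283]
tool_rot: [-0.004, 3.14, 0.001]
contact_force: [0.8, -0.1, 0.1]
opening: 0.0853
```

Run:
```python
from h import *
s=ctrl.get_image("side");cv2.imwrite("pics/side17.png",cv2.resize(s["img"][60:260,100:360,::-1],None,fx=3,fy=3));print(ctrl.get_obs()["tool_pos"])
```

```text
[0.57118817 0.28576921 0.12843159]
```

View pics/side17.png

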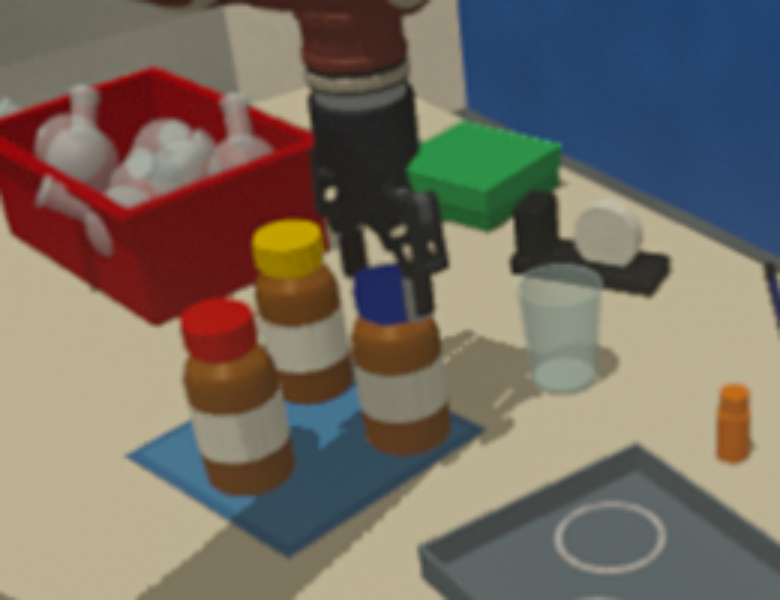

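Jaws straddle the blue cap. Grip, lift, carry back.

```bash
python3 -m crank '[{"x":0,"y":0,"z":0,"roll":0},{"x":0,"y":0,"z":0,"roll":0},{"x":0,"y":0,"z":0,"roll":0},{"x":0,"y":0,"z":0,"roll":0},{"x":0,"y":0,"z":0,"roll":0},{"x":0,"y":0,"z":0,"roll":0}]' 1 50
python3 -m crank '[{"x":0,"y":0,"z":-0.05,"roll":0},{"x":0,"y":0,"z":-0.15,"roll":0},{"x":0,"y":0,"z":-0.3,"roll":0},{"x":0,"y":0,"z":-0.4,"roll":0},{"x":0,"y":0,"z":-0.4,"roll":0},{"x":0,"y":0,"z":-0.3,"roll":0},{"x":0,"y":0,"z":-0.15,"roll":0},{"x":0,"y":0,"z":-0.05,"roll":0},{"x":0,"y":0,"z":0,"roll":0}]' 
python3 -m crank '[{"x":-0.03,"y":-0.15,"z":0,"roll":0},{"x":-0.05,"y":-0.3,"z":0,"roll":0},{"x":-0.08,"y":-0.5,"z":0,"roll":0},{"x":-0.1,"y":-0.6,"z":0,"roll":0},{"x":-0.1,"y":-0.6,"z":0,"roll":0},{"x":-0.1,"y":-0.6,"z":0,"roll":0},{"x":-0.06,"y":-0.45,"z":0,"roll":0},{"x":-0.04,"y":-0.28,"z":0,"roll":0},{"x":-0.04,"y":-0.12,"z":0,"roll":0},{"x":0,"y":0,"z":0,"roll":0}]'
python3 - <<'E'
from h import *
s=ctrl.get_image("side");cv2.imwrite("pics/side18.png",s["img"][:,:,::-1]);p=ctrl.get_obs()["tool_pos"];print(p,(np.array([.607,.0699,.1293])-p)*[-1,1,-1]/.06)
E
```

```text
t: 46.45
tool_pos: [0.571, 0.2856, 0.128]
tool_rot: [-0.004, 3.14, 0.001]
contact_force: [0.2, -1.5, 5.9]
opening: 0.0524
t: 47.58
tool_pos: [0.5701, 0.2854, 0.2343]
tool_rot: [0.004, -3.14, 0.001]
contact_force: [-0.1, 0.0, -3.7]
opening: 0.0525
t: 48.82
tool_pos: [0.607, 0.0695, 0.235]
tool_rot: [0.003, -3.141, -0.001]
contact_force: [-0.8, 0.8, -2.8]
opening: 0.0523
[0.60691553 0.06998391 0.23505286] [-1.40781465e-03 -1.39849063e-03  1.76254773e+00]
```

View pics/side18.png

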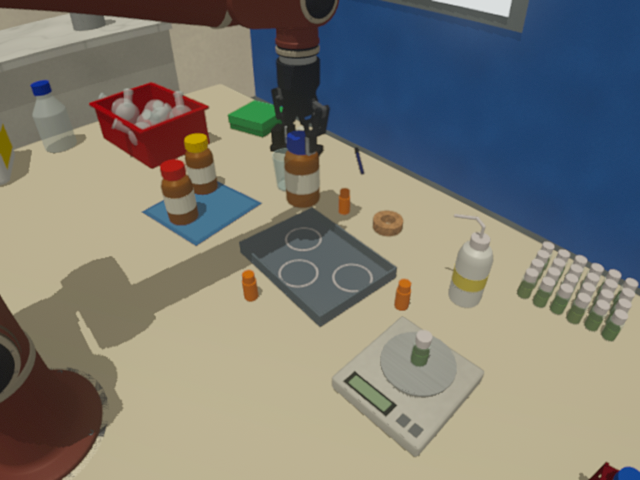

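Blue hangs upright above its ring (303,180). Lower.

```bash
python3 -m crank '[{"x":0.01,"y":0,"z":0.15,"roll":0},{"x":0.01,"y":0,"z":0.3,"roll":0},{"x":0,"y":0,"z":0.4,"roll":0},{"x":0,"y":0,"z":0.4,"roll":0},{"x":0,"y":0,"z":0.28,"roll":0},{"x":0,"y":0,"z":0.12,"roll":0},{"x":0,"y":0,"z":0.04,"roll":0},{"x":0,"y":0,"z":0.02,"roll":0},{"x":0,"y":0,"z":0,"roll":0},{"x":0,"y":0,"z":0,"roll":0}]'
python3 -m crank '[{"x":0,"y":0,"z":0.02,"roll":0},{"x":0,"y":0,"z":0.01,"roll":0},{"x":0,"y":0,"z":0,"roll":0},{"x":0,"y":0,"z":0,"roll":0}]'
```

```text
t: 50.12
tool_pos: [0.6062, 0.0695, 0.1332]
tool_rot: [-0.004, 3.14, 0.0]
contact_force: [-1.0, -0.2, -2.8]
opening: 0.0528
t: 50.62
tool_pos: [0.6057, 0.0696, 0.1307]
tool_rot: [0.004, -3.142, 0.0]
contact_force: [0.2, 0.1, -2.6]
opening: 0.0525
```

```bash
python3 -m crank '[{"x":-0.01,"y":0,"z":0.015,"roll":0},{"x":-0.01,"y":0,"z":0.01,"roll":0},{"x":0,"y":0,"z":0,"roll":0},{"x":0,"y":0,"z":0,"roll":0}]'
```

```text
t: 51.12
tool_pos: [0.6069, 0.0696, 0.1292]
tool_rot: [0.004, -3.142, 0.0]
contact_force: [0.3, 0.2, -2.3]
opening: 0.0524
```

```bash
python3 -m crank '[{"x":0,"y":0,"z":0.01,"roll":0},{"x":0,"y":0,"z":0.005,"roll":0},{"x":0,"y":0,"z":0,"roll":0},{"x":0,"y":0,"z":0,"roll":0}]'
```

```text
t: 51.62
tool_pos: [0.6073, 0.0696, 0.129]
tool_rot: [-0.004, 3.141, -0.0]
contact_force: [-0.8, 0.4, 2.8]
opening: 0.0524
```

```bash
python3 -m crank '[{"x":0,"y":0,"z":0,"roll":0},{"x":0,"y":0,"z":0,"roll":0},{"x":0,"y":0,"z":0,"roll":0},{"x":0,"y":0,"z":0,"roll":0},{"x":0,"y":0,"z":0,"roll":0},{"x":0,"y":0,"z":-0.2,"roll":0},{"x":0,"y":0,"z":-0.5,"roll":0},{"x":0,"y":0,"z":-0.6,"roll":0},{"x":0,"y":0,"z":-0.6,"roll":0},{"x":0,"y":0,"z":-0.2,"roll":0}]' 0
python3 -m crank '[{"x":0.2,"y":0.3,"z":0,"roll":0},{"x":0.4,"y":0.65,"z":0,"roll":0},{"x":0.45,"y":0.75,"z":0,"roll":0},{"x":0.45,"y":0.75,"z":0,"roll":0},{"x":0.45,"y":0.75,"z":0,"roll":0},{"x":0.4,"y":0.6,"z":0,"roll":0},{"x":0.2,"y":0.3,"z":0,"roll":0},{"x":0.1,"y":0.15,"z":0,"roll":0},{"x":0,"y":0,"z":0,"roll":0},{"x":0,"y":0,"z":0,"roll":0}]'
python3 - <<'E'
from h import *
s=ctrl.get_image("side");cv2.imwrite("pics/side19.png",s["img"][:,:,::-1]);p=ctrl.get_obs()["tool_pos"];print(p,(np.array([.4484,.3246,.1285])-p)*[-1,1,-1]/.06)
E
```

```text
t: 52.88
tool_pos: [0.6084, 0.0696, 0.2585]
tool_rot: [-0.004, 3.135, -0.0]
contact_force: [0.7, 0.0, 0.6]
opening: 0.0857
t: 54.12
tool_pos: [0.4475, 0.3236, 0.2538]
tool_rot: [0.002, -3.141, 0.001]
contact_force: [0.8, -0.1, -0.8]
opening: 0.0858
[0.44766427 0.32353003 0.25394308] [-0.0122622   0.01783278  2.09071793]
```

View pics/side19.png

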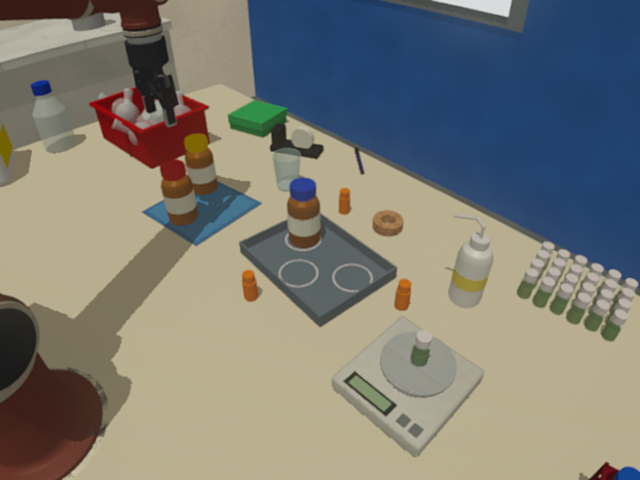

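Blue is back on its ring (304,215). Now grip red.

```bash
python3 -m crank '[{"x":0,"y":0.01,"z":0.3,"roll":0},{"x":0,"y":0,"z":0.5,"roll":0},{"x":0,"y":0,"z":0.5,"roll":0},{"x":0,"y":0,"z":0.4,"roll":0},{"x":0,"y":0,"z":0.25,"roll":0},{"x":0,"y":0,"z":0.13,"roll":0},{"x":0,"y":0,"z":0,"roll":0},{"x":0,"y":0,"z":0,"roll":0}]'
python3 -m crank '[{"x":0,"y":0,"z":0,"roll":0},{"x":0,"y":0,"z":0,"roll":0},{"x":0,"y":0,"z":0,"roll":0},{"x":0,"y":0,"z":0,"roll":0},{"x":0,"y":0,"z":0,"roll":0},{"x":0,"y":0,"z":0,"roll":0}]' 1 50
```

```text
t: 55.18
tool_pos: [0.448, 0.3252, 0.1306]
tool_rot: [-0.004, 3.14, 0.001]
contact_force: [-0.6, 0.2, 0.2]
opening: 0.0857
t: 55.92
tool_pos: [0.4481, 0.325, 0.1306]
tool_rot: [-0.004, 3.14, 0.001]
contact_force: [0.6, -0.8, 5.7]
opening: 0.0526
```

```bash
python3 -m crank '[{"x":0,"y":0,"z":-0.05,"roll":0},{"x":0,"y":0,"z":-0.15,"roll":0},{"x":0,"y":0,"z":-0.3,"roll":0},{"x":0,"y":0,"z":-0.4,"roll":0},{"x":0,"y":0,"z":-0.4,"roll":0},{"x":0,"y":0,"z":-0.3,"roll":0},{"x":-0.01,"y":-0.1,"z":-0.15,"roll":0},{"x":-0.03,"y":-0.2,"z":-0.05,"roll":0},{"x":-0.06,"y":-0.4,"z":0,"roll":0},{"x":-0.1,"y":-0.55,"z":0,"roll":0}]' 
python3 -m crank '[{"x":-0.13,"y":-0.6,"z":0,"roll":0},{"x":-0.15,"y":-0.6,"z":0,"roll":0},{"x":-0.15,"y":-0.6,"z":0,"roll":0},{"x":-0.17,"y":-0.6,"z":0,"roll":0},{"x":-0.17,"y":-0.6,"z":0,"roll":0},{"x":-0.17,"y":-0.55,"z":0,"roll":0},{"x":-0.12,"y":-0.4,"z":0,"roll":0},{"x":-0.07,"y":-0.22,"z":0,"roll":0},{"x":-0.03,"y":-0.11,"z":0,"roll":0},{"x":0,"y":0,"z":0,"roll":0}]'
python3 - <<'E'
from h import *
s=ctrl.get_image("side");cv2.imwrite("pics/side20.png",s["img"][:,:,::-1]);p=ctrl.get_obs()["tool_pos"];print(p,(np.array([.530,-.0067,.1316])-p)*[-1,1,-1]/.06)
E
```

```text
t: 57.18
tool_pos: [0.4589, 0.2485, 0.2362]
tool_rot: [0.005, -3.14, 0.002]
contact_force: [0.1, -0.0, -2.0]
opening: 0.0526
t: 58.42
tool_pos: [0.5295, -0.0067, 0.2372]
tool_rot: [0.004, -3.141, -0.001]
contact_force: [0.1, -0.1, -2.4]
opening: 0.0525
[ 0.5295081  -0.0063587   0.23730496] [-0.00819833 -0.00568828  1.76174937]
```

View pics/side20.png

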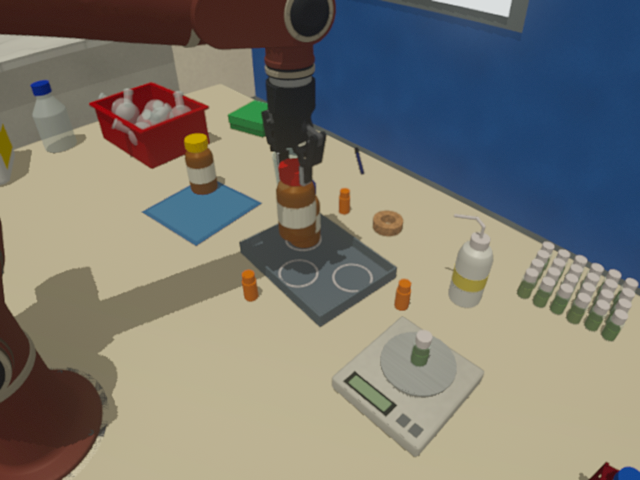

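Red hangs upright above its ring (blue hidden behind it, undisturbed). Lower.

```bash
python3 -m crank '[{"x":0.005,"y":0,"z":0.15,"roll":0},{"x":0,"y":0,"z":0.3,"roll":0},{"x":0,"y":0,"z":0.4,"roll":0},{"x":0,"y":0,"z":0.4,"roll":0},{"x":0,"y":0,"z":0.28,"roll":0},{"x":0,"y":0,"z":0.12,"roll":0},{"x":0,"y":0,"z":0.05,"roll":0},{"x":0,"y":0,"z":0.03,"roll":0},{"x":0,"y":0,"z":0,"roll":0},{"x":0,"y":0,"z":0,"roll":0}]'
python3 -m crank '[{"x":0,"y":0,"z":0.015,"roll":0},{"x":0,"y":0,"z":0.01,"roll":0},{"x":0,"y":0,"z":0,"roll":0},{"x":0,"y":0,"z":0,"roll":0}]'
```

```text
t: 59.72
tool_pos: [0.5298, -0.0069, 0.1344]
tool_rot: [-0.004, 3.14, -0.0]
contact_force: [-0.8, -0.2, -2.6]
opening: 0.0521
t: 60.22
tool_pos: [0.5294, -0.0068, 0.1322]
tool_rot: [0.004, -3.141, 0.0]
contact_force: [-0.5, -0.0, -2.7]
opening: 0.0525
```

```bash
python3 -m crank '[{"x":0,"y":0,"z":0.01,"roll":0},{"x":0,"y":0,"z":0.01,"roll":0},{"x":0,"y":0,"z":0,"roll":0},{"x":0,"y":0,"z":0,"roll":0}]'
```

```text
t: 60.72
tool_pos: [0.5298, -0.0068, 0.1317]
tool_rot: [-0.004, 3.141, -0.0]
contact_force: [-1.3, -0.4, 2.1]
opening: 0.0529
```

```bash
python3 -m crank '[{"x":0,"y":0,"z":0,"roll":0},{"x":0,"y":0,"z":0,"roll":0},{"x":0,"y":0,"z":0,"roll":0},{"x":0,"y":0,"z":0,"roll":0},{"x":0,"y":0,"z":0,"roll":0},{"x":0,"y":0,"z":-0.2,"roll":0},{"x":0,"y":0,"z":-0.5,"roll":0},{"x":0,"y":0,"z":-0.6,"roll":0},{"x":0,"y":0,"z":-0.6,"roll":0},{"x":0,"y":0,"z":-0.15,"roll":0}]' 0
python3 -m crank '[{"x":-0.02,"y":0.4,"z":0,"roll":0},{"x":-0.04,"y":0.75,"z":0,"roll":0},{"x":-0.04,"y":0.8,"z":0,"roll":0},{"x":-0.04,"y":0.8,"z":0,"roll":0},{"x":-0.04,"y":0.8,"z":0,"roll":0},{"x":-0.04,"y":0.8,"z":0,"roll":0},{"x":-0.04,"y":0.8,"z":0,"roll":0},{"x":-0.04,"y":0.8,"z":0,"roll":0},{"x":-0.04,"y":0.6,"z":0,"roll":0},{"x":-0.03,"y":0.3,"z":0,"roll":0}]'
python3 -m crank '[{"x":0,"y":0,"z":0,"roll":0},{"x":0,"y":0,"z":0,"roll":0}]'
python3 - <<'E'
from h import *
s=ctrl.get_image("side");cv2.imwrite("pics/side21.png",s["img"][:,:,::-1]);p=ctrl.get_obs()["tool_pos"];print(p,(np.array([.5518,.4034,.1285])-p)*[-1,1,-1]/.06)
E
```

```text
t: 61.98
tool_pos: [0.531, -0.007, 0.2581]
tool_rot: [-0.004, 3.135, -0.002]
contact_force: [-0.4, 0.3, 0.7]
opening: 0.0854
t: 63.22
tool_pos: [0.5499, 0.4056, 0.2524]
tool_rot: [0.006, -3.14, 0.002]
contact_force: [-0.0, 0.5, 0.5]
opening: 0.0853
t: 63.48
tool_pos: [0.5508, 0.403, 0.2537]
tool_rot: [0.002, -3.141, 0.001]
contact_force: [0.4, -0.3, 0.2]
opening: 0.0855
[0.55085008 0.40292109 0.25393908] [-0.01583204  0.00798182  2.09065139]
```

View pics/side21.png

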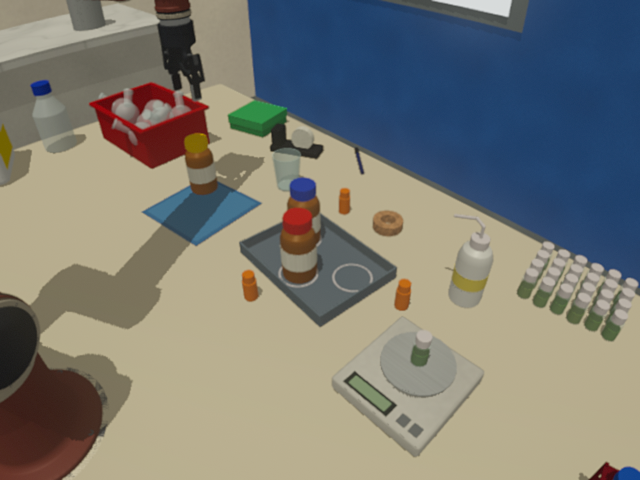

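Red and blue stand on their rings. Now grip yellow.

```bash
python3 -m crank '[{"x":0,"y":0,"z":0.3,"roll":0},{"x":0,"y":0,"z":0.5,"roll":0},{"x":0,"y":0,"z":0.5,"roll":0},{"x":0,"y":0,"z":0.4,"roll":0},{"x":0,"y":0,"z":0.25,"roll":0},{"x":0,"y":0,"z":0.14,"roll":0},{"x":0,"y":0,"z":0,"roll":0},{"x":0,"y":0,"z":0,"roll":0}]'
python3 -m crank '[{"x":0,"y":0,"z":0,"roll":0},{"x":0,"y":0,"z":0,"roll":0},{"x":0,"y":0,"z":0,"roll":0},{"x":0,"y":0,"z":0,"roll":0},{"x":0,"y":0,"z":0,"roll":0},{"x":0,"y":0,"z":0,"roll":0}]' 1 50
```

```text
t: 64.53
tool_pos: [0.5513, 0.4046, 0.1299]
tool_rot: [-0.004, 3.14, 0.002]
contact_force: [-1.0, 0.2, 0.3]
opening: 0.0858
t: 65.28
tool_pos: [0.5513, 0.4044, 0.1298]
tool_rot: [-0.004, 3.14, 0.001]
contact_force: [-0.6, -2.0, 5.8]
opening: 0.0528
```

```bash
python3 -m crank '[{"x":0,"y":0,"z":-0.05,"roll":0},{"x":0,"y":0,"z":-0.15,"roll":0},{"x":0,"y":0,"z":-0.3,"roll":0},{"x":0,"y":0,"z":-0.45,"roll":0},{"x":0,"y":0,"z":-0.5,"roll":0},{"x":0,"y":0,"z":-0.5,"roll":0},{"x":0,"y":0,"z":-0.5,"roll":0},{"x":0,"y":0,"z":-0.35,"roll":0},{"x":-0.01,"y":-0.1,"z":-0.2,"roll":0},{"x":-0.02,"y":-0.2,"z":-0.08,"roll":0}]' 
python3 -m crank '[{"x":-0.04,"y":-0.4,"z":0,"roll":0},{"x":-0.06,"y":-0.6,"z":0,"roll":0},{"x":-0.07,"y":-0.7,"z":0,"roll":0},{"x":-0.07,"y":-0.7,"z":0,"roll":0},{"x":-0.07,"y":-0.7,"z":0,"roll":0},{"x":-0.07,"y":-0.7,"z":0,"roll":0},{"x":-0.07,"y":-0.7,"z":0,"roll":0},{"x":-0.07,"y":-0.7,"z":0,"roll":0},{"x":-0.07,"y":-0.7,"z":0,"roll":0},{"x":-0.07,"y":-0.7,"z":0,"roll":0}]'
python3 -m crank '[{"x":-0.06,"y":-0.6,"z":0,"roll":0},{"x":-0.04,"y":-0.4,"z":0,"roll":0},{"x":-0.02,"y":-0.2,"z":0,"roll":0},{"x":-0.01,"y":-0.12,"z":0,"roll":0},{"x":0,"y":0,"z":0,"roll":0},{"x":0,"y":0,"z":0,"roll":0}]'
python3 - <<'E'
from h import *
s=ctrl.get_image("side");cv2.imwrite("pics/side22.png",s["img"][:,:,::-1]);p=ctrl.get_obs()["tool_pos"];print(p,(np.array([.6004,-.0888,.1308])-p)*[-1,1,-1]/.06)
E
```

```text
t: 66.53
tool_pos: [0.5525, 0.3858, 0.3137]
tool_rot: [-0.005, 3.142, -0.0]
contact_force: [-0.1, 0.5, -4.5]
opening: 0.0524
t: 67.78
tool_pos: [0.5918, -0.0124, 0.3118]
tool_rot: [0.002, -3.139, 0.0]
contact_force: [0.4, -0.2, -3.9]
opening: 0.0529
t: 68.53
tool_pos: [0.601, -0.0881, 0.3134]
tool_rot: [0.005, -3.142, -0.001]
contact_force: [0.4, 0.3, -4.1]
opening: 0.0528
[ 0.6010107  -0.08805265  0.31342797] [ 0.01017835 -0.0124558   3.04379945]
```

View pics/side22.png

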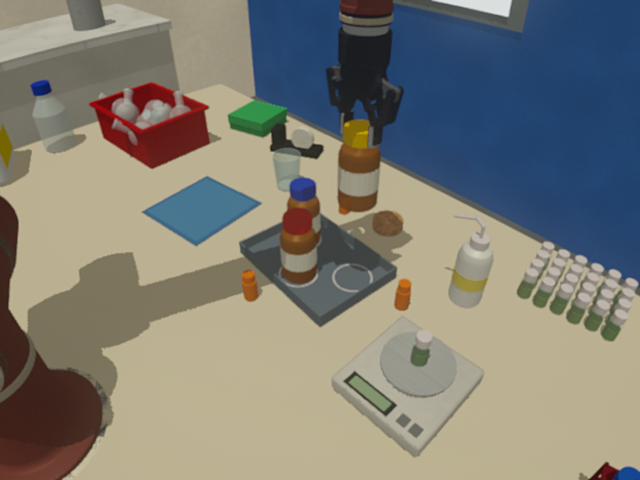

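Yellow hangs upright above its ring (352,277). Lower.

```bash
python3 -m crank '[{"x":0.01,"y":0,"z":0.15,"roll":0},{"x":0,"y":0,"z":0.35,"roll":0},{"x":0,"y":0,"z":0.5,"roll":0},{"x":0,"y":0,"z":0.55,"roll":0},{"x":0,"y":0,"z":0.5,"roll":0},{"x":0,"y":0,"z":0.43,"roll":0},{"x":0,"y":0,"z":0.28,"roll":0},{"x":0,"y":0,"z":0.14,"roll":0},{"x":0,"y":0,"z":0.06,"roll":0},{"x":0,"y":0,"z":0,"roll":0}]'
python3 -m crank '[{"x":0,"y":0,"z":0.02,"roll":0},{"x":0,"y":0,"z":0.01,"roll":0},{"x":0,"y":0,"z":0,"roll":0},{"x":0,"y":0,"z":0,"roll":0}]'
```

```text
t: 69.82
tool_pos: [0.6009, -0.089, 0.1366]
tool_rot: [-0.004, 3.14, -0.001]
contact_force: [0.6, 0.2, -4.0]
opening: 0.0526
t: 70.32
tool_pos: [0.6005, -0.0889, 0.1341]
tool_rot: [-0.004, 3.141, -0.0]
contact_force: [0.6, -0.1, -3.9]
opening: 0.0528
```

```bash
python3 -m crank '[{"x":0,"y":0,"z":0.02,"roll":0},{"x":0,"y":0,"z":0.01,"roll":0},{"x":0,"y":0,"z":0.01,"roll":0},{"x":0,"y":0,"z":0,"roll":0},{"x":0,"y":0,"z":0,"roll":0}]'
```

```text
t: 70.95
tool_pos: [0.6004, -0.0889, 0.1316]
tool_rot: [-0.004, 3.142, -0.0]
contact_force: [-1.1, -0.5, -5.0]
opening: 0.0526
```

```bash
python3 -m crank '[{"x":0,"y":0,"z":0.01,"roll":0},{"x":0,"y":0,"z":0.01,"roll":0},{"x":0,"y":0,"z":0.005,"roll":0},{"x":0,"y":0,"z":0,"roll":0}]'
```

```text
t: 71.45
tool_pos: [0.6008, -0.0889, 0.1308]
tool_rot: [-0.004, 3.141, -0.0]
contact_force: [-0.6, -1.7, 0.7]
opening: 0.0523
```

Contact. Release, rise, retreat for a clear view.

```bash
python3 -m crank '[{"x":0,"y":0,"z":0,"roll":0},{"x":0,"y":0,"z":0,"roll":0},{"x":0,"y":0,"z":0,"roll":0},{"x":0,"y":0,"z":0,"roll":0},{"x":0,"y":0,"z":0,"roll":0},{"x":0,"y":0,"z":-0.2,"roll":0},{"x":0,"y":0,"z":-0.5,"roll":0},{"x":0,"y":0,"z":-0.6,"roll":0},{"x":0,"y":0,"z":-0.6,"roll":0},{"x":0,"y":0,"z":-0.3,"roll":0}]' 0
python3 -m crank '[{"x":0.1,"y":0.4,"z":0,"roll":0},{"x":0.2,"y":0.8,"z":0,"roll":0},{"x":0.2,"y":0.8,"z":0,"roll":0},{"x":0.2,"y":0.8,"z":0,"roll":0},{"x":0.2,"y":0.8,"z":0,"roll":0},{"x":0.2,"y":0.8,"z":0,"roll":0},{"x":0.2,"y":0.8,"z":0,"roll":0},{"x":0.2,"y":0.8,"z":0,"roll":0},{"x":0.2,"y":0.8,"z":0,"roll":0},{"x":0.2,"y":0.8,"z":0,"roll":0}]'
python3 -m crank '[{"x":0.2,"y":0.8,"z":0,"roll":0},{"x":0.2,"y":0.5,"z":0,"roll":0},{"x":0,"y":0.2,"z":0,"roll":0},{"x":0,"y":0,"z":0,"roll":0},{"x":0,"y":0,"z":0,"roll":0}]'
python3 - <<'E'
from h import *
d=topcam();s=ctrl.get_image("side");cv2.imwrite("pics/side23.png",s["img"][:,:,::-1]);cv2.imwrite("pics/top23.png",d["img"][:,:,::-1])
o=ctrl.get_obs();print(o["tool_pos"],o["opening"])
for n,roi in (("blue",(240,190,310,260)),("red",(290,240,350,300)),("yellow",(345,195,400,260))):
    c=big(mask(d,n,roi));(u,v),r=cv2.minEnclosingCircle(c); P=cast(d,c,.147); print(n,(u,v),"world",circ(P))
c=big(((mask(d,"white",(505,268,530,296))>0)&(cv2.cvtColor(d["img"],cv2.COLOR_RGB2GRAY)>135)).astype(np.uint8)); print("vial",circ(cast(d,c,.109)))
E
```

```text
t: 72.7
tool_pos: [0.6014, -0.0891, 0.2658]
tool_rot: [-0.004, 3.137, -0.002]
contact_force: [1.2, -1.0, -0.1]
opening: 0.0857
t: 73.95
tool_pos: [0.4828, 0.3687, 0.2598]
tool_rot: [0.005, -3.138, 0.002]
contact_force: [1.2, 0.3, 0.0]
opening: 0.0852
t: 74.58
tool_pos: [0.4613, 0.4558, 0.2616]
tool_rot: [0.002, -3.141, 0.001]
contact_force: [-0.2, 0.5, -0.2]
opening: 0.0856
[0.46160377 0.45577131 0.26202185] 0.08536287057621922
blue (271.5, 218.0) world (array([0.60754743, 0.06915966]), np.float64(0.026742462445851024))
red (323.4459533691406, 269.43243408203125) world (array([ 0.53069288, -0.00654359]), np.float64(0.02582107670358707))
yellow (377.3535461425781, 221.6161651611328) world (array([ 0.60112106, -0.08876385]), np.float64(0.02617772010104326))
vial (array([ 0.5109212 , -0.32186705]), np.float64(0.010473304603784655))
```

View pics/top23.png

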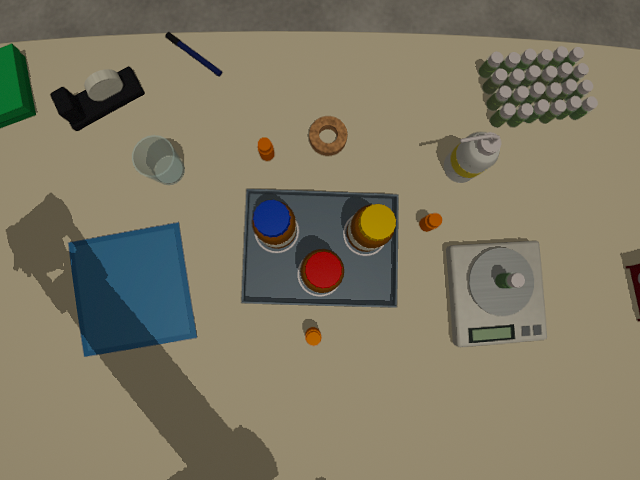

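View pics/side23.png

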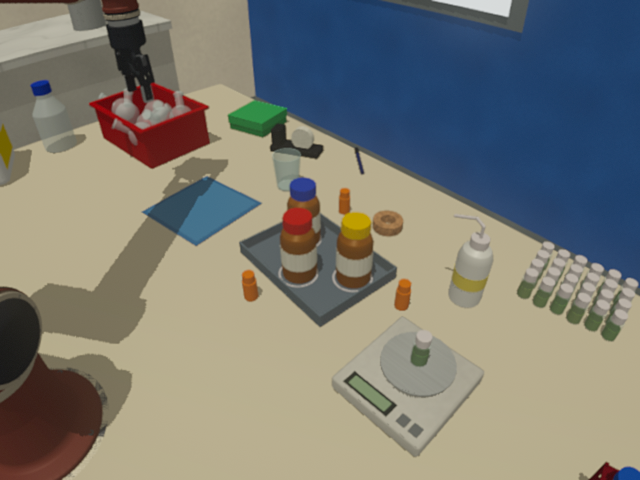

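All three bottles are upright on their rings, each within ~2 mm of its first measurement. The vial stands on the pan (516,281 in the top view), the bystanders look unmoved, and the arm is clear.

```bash
python3 -c "
from station import ctrl
print(ctrl.finish_job())"
```

```text
the job is handed in; nothing more can be done
None
```

I moved the blue, red and yellow bottles onto the mat, stood the vial on the balance pan, and then put every bottle back on its own ring. The job was handed in at about 75 s of the 147 s allowed; the interface gave no verdict.

- **Bottles:** in the last top view each cap is within about 2 mm of where I measured it at the start (limit 12 mm). All three stand upright and released.
- **Vial:** it is upright and about 2 mm from the pan centre (limit 15 mm). The two camera views of that centre differed by about 3 mm.
- **Bystanders:** the beaker, wash bottle and cork ring looked unmoved in the pictures. I did not measure them again.
- **Arm:** the gripper was open and clear of everything at hand-in.
- **Failed check:** the position fit for the yellow bottle on the mat was cut off by my image crop. I judged that placing from the picture and from where the arm released it.
- **Refused move:** the first move command was refused because its rows lacked some fields. Nothing moved on that call.

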